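# Strip the button caps off the battery lantern

## Robot

A 6-joint arm with a two-finger parallel gripper is mounted at the origin on the work surface. World frame = base frame: x ahead of the robot, y to its left, z up, the work surface at z = 0. Lengths are in m, angles in rad, forces in N, time in s.
With the tool pointing down it reaches from about 0.275 to 0.775 m from the base axis. Payload 14.6 kg.
Tool frame: the origin (TCP) lies between the finger pads; the fingertips stand 11 mm ahead of it and the grasp point (between the pads) lies 8 mm behind it; x points along the fingers, y is the direction in which the jaws open and shut, and the axes are right-handed (so a half turn about x gives the same grasp; the last joint's range is limited). The gripper opens to 85 mm and grips with 20 to 120 N. Pads are 22 mm wide; open, the fingers measure 114 mm over their backs; the gripper's body (76 mm by 85 mm) begins 54 mm behind the grasp point. The pads swing forward as they close: fully open they stand 13 mm farther back than shut.
Start: joints at [1.156, 0.263, -0.048, 1.259, 0, 1.415], TCP at [0.135, 0.507, 0.242] pointing down, gripper open.
Joint ranges: [-2.65, 2.65], [-0.89, 1.7], [-1.18, 1.37], [-2.13, 2.11], [-1.35, 1.29], [-3.14, 3.14]. Speed limits (rad/s): [1.89, 1.89, 2.57, 2.79, 3.14, 3.14].

## Interface

Orientations are given as a unit quaternion [x, y, z, w].
In Python, from bench import sense, read_camera, sign_off gives the robot as it stands.
- The arm moves only by the tool step_arm, never from a script. Its argument "motion" is one flat list of numbers, 7 for each row, row after row: the turn, a rotation vector about the tool's x, y, z in degrees, then the shift along the tool's x, y, z in mm, then the finger opening in mm, from 0 to 85.4. A call has 1 to 20 rows; each row is the pose to reach, as a shift and turn from the pose commanded when the call began, along the tool's axes at that moment; what a row does not reach only later rows make up. A row lasts 1/8 s, in which the tool goes at most 62.5 mm and 10.7 degrees, less where a joint would pass 70% of its speed; a pose out of reach is approached as far as the arm can. A call with a gripper value outside its range is refused whole. The fingers move at their own pace and stop on an object; "grip_force" is the grip in N (left out, the last holds). Time passes only in rows, so rows that repeat a pose let the fingers close. It gives the time, the measured TCP pose, the force and the opening at its end, in the units of the state.
- sense(): the state, without advancing time (a new reading comes with each control period).
- read_camera(name): name is "scene" or "top"; returns a dict with "pixels" (384x512x3 uint8, red, green, blue), "depth" (384x512 float32, m along the optical axis (not along the pixel's ray), 0 where there is no reading), "vfov" (degrees; the focal length in pixels is half the picture's height over the tangent of half this angle, whatever the lens; pixels are square), "cx", "cy" (the principal point, pixels), "world_from_camera" (4x4, takes a point from camera to world coordinates). Camera axes: x right, y up, looking along -z (the intrinsics and any distortion apply to the point x, -y, -z); pixel columns grow to the right and rows downward; lengths in m; the calibration is good to about 2 mm. A picture is of the moment at which its call begins.
- sign_off(): hands the job in, once; it reports no verdict.
The state is a dict: "time": time; "joints": joint angles; "qvel": joint speeds; "effort": joint torques, N m; "position": TCP position; "orientation": TCP orientation; "force": force on the tool from outside, world axes, zero at the start; "ft_torque": the same for the moment, N m; "finger_gap": finger opening in m.
Only numpy, scipy, OpenCV 4.12 (cv2) and the standard library are available. Lean on these libraries where they do the work, as an engineer would, in place of code of your own. Each camera call takes 0.05 s, during which the arm holds its last target.

## Task

The lantern's press-on button caps are going to be washed: first switch the lantern off by pushing its toggle right over towards the lantern's back edge, then hook the puller under each cap that is on the lantern and pull it straight up until it pops off (do not press or grip a cap with the fingers while it is on its post). Collect all the caps in the yellow dish, and at the end slide the puller, fork flat and tines first, fully home into the slot of its wooden rack and let go. Leave the jar, earring stand, shoe tree, tin and varnish bottle where they are.

Things in the scene. Friction and masses are not known exactly. Their poses are not given: they have to be found in the camera images.
- lantern: grey plastic battery lantern lying on its back, fixed: block 130 (x) x 260 (y) x 50 mm high with a flat control deck on top. Origin: centre of its underside; x points to its back edge (away from the robot), y along its length. A row of four posts stands at x = -30 mm, 35 mm behind the front edge, y = -75, -25, 25, 75 mm; the toggle stands at x = 37 mm, y = 0, with light panels beside it.
- toggle (a joint): the lantern's toggle switch, rad: 0 = leaning 0.5 rad towards the caps and the robot (on), 1.0 = end stop, leaning 0.5 rad to the lantern's back edge (off). It hinges about the lantern's y axis, 12 mm above the deck, turns easily and stays where it is left. Starts at 0 to 0.25.
- toggle_tip (a point): centre of the black ball, 16 mm across, at the end of the toggle's 8 mm steel stem, 45 mm from the hinge; 51 to 57 mm above the deck. The cap heads in front of it reach only 27 mm above the deck.
- post0 (a point): point on the lantern's deck (50 mm above the shelf) at the middle of post 0: where the origin of cap 0 is while it is seated. A post without cap shows a white stub 18 mm tall.
- post1 (a point): point on the lantern's deck (50 mm above the shelf) at the middle of post 1: where the origin of cap 1 is while it is seated. A post without cap shows a white stub 18 mm tall.
- post2 (a point): point on the lantern's deck (50 mm above the shelf) at the middle of post 2: where the origin of cap 2 is while it is seated. A post without cap shows a white stub 18 mm tall.
- post3 (a point): point on the lantern's deck (50 mm above the shelf) at the middle of post 3: where the origin of cap 3 is while it is seated. A post without cap shows a white stub 18 mm tall.
- cap0: red press-on button cap, 15 g: round head 36 mm across, 5 mm thick, on a hollow square skirt 22 x 22 mm, 22 mm tall (27 mm in all). Origin: centre of the skirt's open lower end; z up through the head, x, y square to the skirt. Seated on post 0 it stands on the deck, leaving a 22 mm gap under the head; a sprung pin grips it with 5 to 10 N until it has risen about 10 mm. Absent in some starts.
- cap1: blue press-on button cap, 15 g: round head 36 mm across, 5 mm thick, on a hollow square skirt 22 x 22 mm, 22 mm tall (27 mm in all). Origin: centre of the skirt's open lower end; z up through the head, x, y square to the skirt. Seated on post 1 it stands on the deck, leaving a 22 mm gap under the head; a sprung pin grips it with 5 to 10 N until it has risen about 10 mm. Absent in some starts.
- cap2: green press-on button cap, 15 g: round head 36 mm across, 5 mm thick, on a hollow square skirt 22 x 22 mm, 22 mm tall (27 mm in all). Origin: centre of the skirt's open lower end; z up through the head, x, y square to the skirt. Seated on post 2 it stands on the deck, leaving a 22 mm gap under the head; a sprung pin grips it with 5 to 10 N until it has risen about 10 mm. Absent in some starts.
- cap3: orange press-on button cap, 15 g: round head 36 mm across, 5 mm thick, on a hollow square skirt 22 x 22 mm, 22 mm tall (27 mm in all). Origin: centre of the skirt's open lower end; z up through the head, x, y square to the skirt. Seated on post 3 it stands on the deck, leaving a 22 mm gap under the head; a sprung pin grips it with 5 to 10 N until it has risen about 10 mm. Absent in some starts.
- puller: steel cap puller, C-shaped from the side, about 120 g, standing on its fork: a flat plate 4 mm thick, 42 mm wide (y), x = -35 to 25 mm, with a slot 26 mm wide open to +x from x = -14 mm, leaving two tines 8 mm wide. Origin: underside of the fork, in the slot, where a carried cap's axis belongs; x points to the tips, z up. Move the tines along x under a cap's head, skirt between them, and lift.
- puller_grip (a point): middle of the puller's black rubber grip, straight above the puller's origin by 71 mm: a block 26 mm (x) x 16 mm (y), 50 to 92 mm above the fork's underside. It stands on an arm (underside 45 mm, top 50 mm up, 24 mm wide, to x = 13 mm) carried by a spine at the fork's rear, x = -35 to -30 mm.
- puller_tips (a point): underside of the fork between the tine tips, 25 mm ahead (+x) of the puller's origin; the last 4 mm of each tine is turned up by 3 mm (7 mm thick there) and keeps a carried cap from sliding off
- rack: light wooden puller rack, fixed: base board 110 (x) x 70 (y) x 12 mm, over its back half a flat slot 48 mm wide and 13 mm high under a roof whose top is 33 mm above the shelf; the board before the mouth is open. Origin: centre of its underside, x into the slot. The fork goes in lying flat on the board, tines first, along +x; fully home the puller's origin is at x = 21 mm, z = 12 mm here.
- rack_mouth (a point): middle of the slot mouth, at the board's top (12 mm above the shelf), 10 mm ahead of the rack's origin
- rack_end (a point): middle of the slot's back wall at the board's top, 36 mm beyond the mouth along the rack's x; the tine tips touch it when the puller is fully home
- dish: yellow ceramic square dish, loose, 130 x 130 x 13 mm outside, walls 5 mm thick, inner floor 5 mm up, so the rim stands only 8 mm above the floor; about 0.35 kg. Origin: centre of its underside, x and y square to its sides.
- jar: bystander: glass jar with swing-top lid, 84 mm across, 108 mm tall; origin under its middle
- earring_stand: bystander: clear acrylic earring stand, base 80 x 120 mm, 117 mm tall; origin under its middle
- shoe_tree: bystander: steel shoe tree lying at the back, 260 mm long along its x, 70 mm wide, 35 mm high; origin under its middle
- cream_tin: bystander: round blue-lidded tin, 54 mm across, 20 mm tall; origin under its middle
- varnish: bystander: small amber bottle with black cap, 26 mm square, 64 mm tall; origin under its middle
There are look-alikes about, which are no part of the job. Several things have the shape of the cap1; the one meant has the colours described above.

How it is judged:
On the way, in this order (a step that is already met when the one before it is completed fails the run):
1. the lantern is switched off (value of joint toggle above 0.8 rad), for 0.2 s.
2. every cap has been pulled off its post ((horizontal distance between cap0 and post0 above 0.012 m or distance between cap0 and post0 above 0.02 m) and (horizontal distance between cap1 and post1 above 0.012 m or distance between cap1 and post1 above 0.02 m) and (horizontal distance between cap2 and post2 above 0.012 m or distance between cap2 and post2 above 0.02 m) and (horizontal distance between cap3 and post3 above 0.012 m or distance between cap3 and post3 above 0.02 m)), for 0.2 s.
At the end, for the whole second after the job is handed in: Every cap lies still in the level dish (origin within 60 mm of its middle along each side, under 40 mm up); the puller lies flat and still in the rack slot, tips within 8 mm of the back wall, within 6 mm of the middle and 0.15 rad of straight; the toggle is at 0.8 rad or more (x of cap0 in the frame of dish between -0.06 and 0.06 m and y of cap0 in the frame of dish between -0.06 and 0.06 m and z of cap0 in the frame of dish between 0 and 0.04 m and linear speed of each of cap0, cap1, cap2, cap3, puller, dish below 0.03 m/s and x of cap1 in the frame of dish between -0.06 and 0.06 m and y of cap1 in the frame of dish between -0.06 and 0.06 m and z of cap1 in the frame of dish between 0 and 0.04 m and x of cap2 in the frame of dish between -0.06 and 0.06 m and y of cap2 in the frame of dish between -0.06 and 0.06 m and z of cap2 in the frame of dish between 0 and 0.04 m and x of cap3 in the frame of dish between -0.06 and 0.06 m and y of cap3 in the frame of dish between -0.06 and 0.06 m and z of cap3 in the frame of dish between 0 and 0.04 m and x of puller in the frame of rack above 0.013 m and y of puller in the frame of rack between -0.006 and 0.006 m and z of puller in the frame of rack between 0.008 and 0.018 m and angle between the x axis of puller and the x axis of rack, either way round below 0.15 rad and angle between puller's own z axis and vertical below 0.12 rad and value of joint toggle above 0.8 rad and angle between dish's own z axis and vertical below 0.1 rad); the robot touches nothing.
It fails at once if a finger pressed on or gripped a cap that was still on its post ((contact force between the fingers and cap0 above 1.5 N and distance between cap0 and post0 below 0.006 m) or (contact force between the fingers and cap1 above 1.5 N and distance between cap1 and post1 below 0.006 m) or (contact force between the fingers and cap2 above 1.5 N and distance between cap2 and post2 below 0.006 m) or (contact force between the fingers and cap3 above 1.5 N and distance between cap3 and post3 below 0.006 m)).
It fails at once if a cap came off while the lantern was not switched off (value of joint toggle below 0.6 rad and (distance between cap0 and post0 above 0.015 m or distance between cap1 and post1 above 0.015 m or distance between cap2 and post2 above 0.015 m or distance between cap3 and post3 above 0.015 m)).
It fails at once if the jar, earring stand, shoe tree, tin or varnish bottle was pushed aside or toppled (over 30 mm) (distance of any of jar, earring_stand, shoe_tree, cream_tin, varnish from where it was at the start of the episode above 0.03 m).
Of cap0, cap1, cap2, cap3 only 3 to 4 are there at a start; the rules pass over those that are not, and their reading is None.
At some moment in a run one of puller, dish may be knocked a few centimetres aside while the robot is not near it.
It also fails if it takes over 210 s, if anything falls off the work surface, if the arm or the gripper's body presses on something with over 40 N, if the wrist force passes 120 N, or if a joint passes its speed limit or range.

## Working session

There is one attempt and no reset: what is moved stays moved. The work goes in short steps, Python scripts to look and compute and a tool call to move; the robot and the scene stay as the last step left them, time stands still between calls to the robot, and variables do not carry over. Pictures are saved under pics/ and viewed, and the job is handed in when it is done.

Besides the shell and the picture viewer there is one more tool, called after ">>>" as name(argument=value, ...) on one line, values as JSON. step_arm: Moves the arm, as the interface text tells. Its arguments: {"type":"object","properties":{"motion":{"type":"array"},"grip_force":{"type":"number"}},"required":["motion"]}

```bash
ls; mkdir -p pics; cat > h.py <<'E'
import numpy as np, cv2
from bench import sense, read_camera, sign_off
def cam(n,f=None):
    c=read_camera(n)
    if f: cv2.imwrite('pics/'+f,cv2.cvtColor(c['pixels'],cv2.COLOR_RGB2BGR))
    return c
def pts(c):
    d=c['depth'];H,W=d.shape;f=H/2/np.tan(np.radians(c['vfov'])/2)
    u,v=np.meshgrid(np.arange(W),np.arange(H))
    x=(u-c['cx'])/f*d;y=(v-c['cy'])/f*d
    P=np.stack([x,-y,-d,np.ones_like(d)],-1)
    return (P@np.array(c['world_from_camera']).T)[...,:3]
def crop(c,f,u0,v0,u1,v1,s):
    im=cv2.cvtColor(c['pixels'],cv2.COLOR_RGB2BGR)[v0:v1,u0:u1]
    cv2.imwrite('pics/'+f,cv2.resize(im,None,fx=s,fy=s,interpolation=cv2.INTER_CUBIC))
E
python3 - <<'E'
from h import *
c=cam('scene','s0.png');t=cam('top','t0.png')
for k in (c,t):
    print({a:b for a,b in k.items() if a not in('pixels','depth')})
print(sense())
E
```

```text
pics
{'vfov': 47.45433895847384, 'cx': 254.18277297672202, 'cy': 187.68219294093942, 'world_from_camera': array([[ 0.8540174 , -0.37191701,  0.36377467,  1.07461761],
       [ 0.52012497,  0.59540309, -0.612344  , -0.75195482],
       [ 0.01114859,  0.71216072,  0.70192793,  0.96079023],
       [ 0.        ,  0.        ,  0.        ,  1.        ]])}
{'vfov': 46.38372900575825, 'cx': 254.0089244035623, 'cy': 191.68507231602064, 'world_from_camera': array([[-0.0237942 ,  0.98001267, -0.19750695,  0.33172291],
       [-0.9996745 , -0.02514319, -0.00432484, -0.01428474],
       [-0.00920436,  0.19733976,  0.98029195,  1.57451   ],
       [ 0.        ,  0.        ,  0.        ,  1.        ]])}
{'time': 0.1, 'joints': array([ 1.15568950e+00,  2.63512693e-01, -4.88441987e-02,  1.25936395e+00,
       -6.94205916e-06,  1.41546995e+00]), 'qvel': array([ 0.00095759, -0.00083505,  0.00180047, -0.00016912, -0.00248086,
       -0.00119982]), 'effort': array([ 4.98927853e-03, -6.38578892e+01,  3.85064256e+01,  9.91039997e-03,
        3.83109045e-05,  6.81081133e-06]), 'position': array([0.13479209, 0.50718812, 0.24186441]), 'orientation': array([ 0.09127385,  0.70123974, -0.09190256,  0.70106051]), 'force': array([ 0.04920313, -0.46719638, -0.38697244]), 'ft_torque': array([-0.02549689,  0.03202383, -0.00770786]), 'finger_gap': 0.08558108626830115}
```

View pics/s0.png

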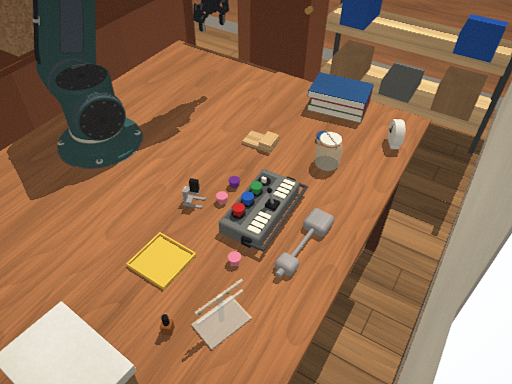

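View pics/t0.png

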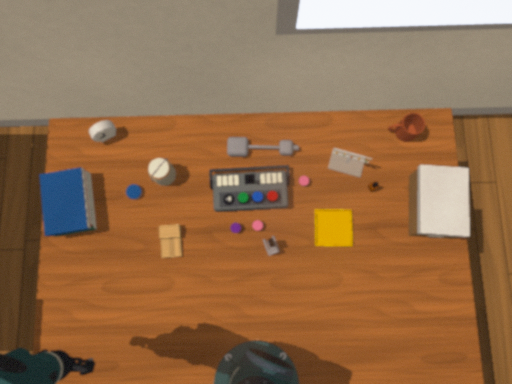

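```bash
python3 - <<'E'
from h import *
c=read_camera('scene');t=read_camera('top')
crop(c,'s1.png',170,120,350,290,4)
crop(t,'t1.png',150,150,370,270,3.6)
np.savez('a.npz',P=pts(c),Q=pts(t),ci=c['pixels'],ti=t['pixels'])
Q=pts(t)
for u,v in [(228,199),(243,197),(258,197),(273,197),(250,179),(270,245),(333,227),(171,240),(304,181),(258,226),(236,228),(215,170),(285,170)]: print(u,v,Q[v,u].round(4))
E
```

```text
228 199 [0.6133 0.0823 0.061 ]
243 197 [0.616  0.0302 0.0765]
258 197 [ 0.6153 -0.0208  0.0734]
273 197 [ 0.6133 -0.0718  0.0773]
250 179 [0.6698 0.0045 0.1132]
270 245 [ 0.4514 -0.0567  0.0734]
333 227 [ 0.5151 -0.2826 -0.0008]
171 240 [0.4818 0.2853 0.016 ]
304 181 [ 0.677  -0.1848  0.0293]
258 226 [ 0.5221 -0.0184  0.0246]
236 228 [0.5164 0.0579 0.03  ]
215 170 [0.7252 0.1293 0.0292]
285 170 [ 0.7271 -0.1216 -0.0041]
```

View pics/s1.png

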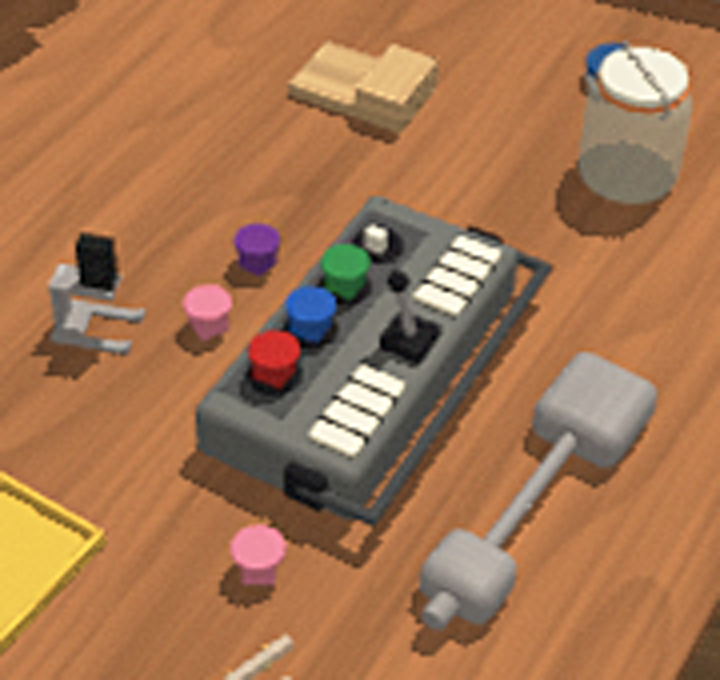

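View pics/t1.png

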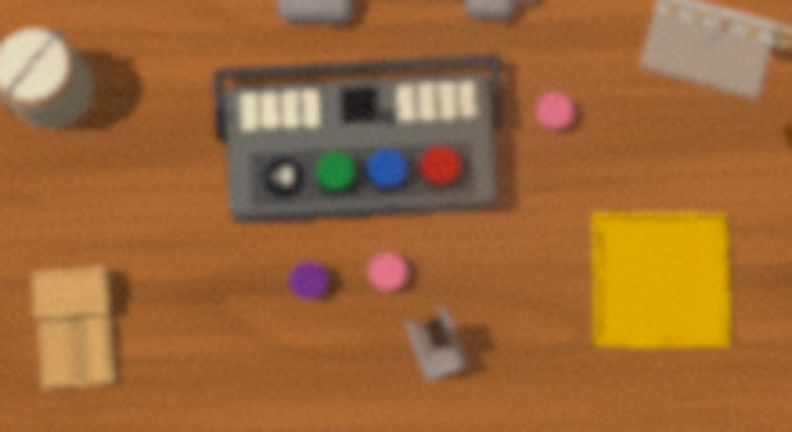

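```bash
cat >> h.py <<'E'
import colorsys
def hsv(im): return cv2.cvtColor(im,cv2.COLOR_RGB2HSV).astype(int)
HUE=dict(red=(175,5),blue=(105,125),green=(50,80))
def hm(h,lo,hi): return (h>=lo)&(h<=hi) if lo<=hi else (h>=lo)|(h<=hi)
def box(P,x0,x1,y0,y1,z0,z1): return (P[...,0]>x0)&(P[...,0]<x1)&(P[...,1]>y0)&(P[...,1]<y1)&(P[...,2]>z0)&(P[...,2]<z1)
def rect(xy):
    r=cv2.minAreaRect((xy*1000).astype(np.float32)); return np.round(r[0],1),np.round(r[1],1),round(r[2],1)
E
python3 - <<'E'
from h import *
a=np.load('a.npz')
for n,P,im in(('scene',a['P'],a['ci']),('top',a['Q'],a['ti'])):
    H=hsv(im);print(n)
    for k,(lo,hi) in HUE.items():
        m=hm(H[...,0],lo,hi)&(H[...,1]>120)&box(P,.55,.68,-.13,.13,.068,.09)
        p=P[m];print(k,m.sum(),p.mean(0).round(4),rect(p[:,:2]))
    m=box(P,.5,.8,-.2,.2,.04,.056);p=P[m];print('lantern',m.sum(),rect(p[:,:2]),np.median(p[:,2]))
    m=hm(H[...,0],20,35)&(H[...,1]>180)&box(P,.3,.7,-.45,-.15,-.02,.03);p=P[m];print('dish',m.sum(),rect(p[:,:2]),p[:,2].min(),p[:,2].max())
    m=box(P,.38,.56,.2,.37,.006,.05);p=P[m];print('rack',m.sum(),rect(p[:,:2]))
    m=box(P,.38,.56,.2,.37,.025,.05);p=P[m];print('rackroof',m.sum(),rect(p[:,:2]),np.median(p[:,2]))
    m=box(P,.38,.56,.2,.37,.006,.02);p=P[m];print('rackboard',m.sum(),rect(p[:,:2]),np.median(p[:,2]))
    m=box(P,.38,.52,-.13,.0,.053,.12);p=P[m];print('grip',m.sum(),rect(p[:,:2]),p.mean(0).round(4),p[:,2].max())
    m=box(P,.38,.52,-.13,.0,.003,.03);p=P[m];print('fork',m.sum(),rect(p[:,:2]),p.mean(0))
    m=box(P,.62,.72,-.05,.05,.08,.13);p=P[m];print('ball',m.sum(),p.mean(0).round(4),p.min(0),p.max(0))
    m=box(P,.60,.66,.05,.11,.06,.08);p=P[m];print('stub',m.sum(),p.mean(0).round(4))
E
```

```text
scene
red 107 [ 0.6201 -0.0708  0.0784] (array([620. , -69.3]), array([36., 33.]), 76.7)
blue 98 [ 0.6191 -0.0215  0.0785] (array([618.5, -20.5]), array([31.2, 35.5]), 31.6)
green 92 [0.6173 0.0284 0.079 ] (array([617.5,  28.5]), array([35.2, 32.4]), 71.0)
lantern 2119 (array([688.8,   5.8]), array([216.8, 282.4]), 0.1) 0.05183533644778826
dish 61 (array([ 514.6, -284.8]), array([128.3, 128.4]), 86.9) 0.0024037011386081053 0.015537917295401327
rack 572 (array([469.6, 286.3]), array([169.1, 163.2]), 3.5)
rackroof 211 (array([512.5, 287.5]), array([47.3, 74.2]), 4.3) 0.03493932806591937
rackboard 333 (array([469.6, 286.3]), array([169.1, 163.2]), 3.5) 0.013214948313864272
grip 149 (array([453.4, -65. ]), array([44.8, 22.8]), 22.6) [ 0.4619 -0.0651  0.0759] 0.09739635642646072
fork 451 (array([450.1, -64.8]), array([139.8, 128.8]), 0.1) [ 0.45679591 -0.06733531  0.0069849 ]
ball 60 [0.6619 0.0021 0.0972] [ 0.62112155 -0.0348119   0.08003781] [0.68206699 0.03623643 0.11860081]
stub 24 [0.616  0.0763 0.0664]
top
red 85 [ 0.6195 -0.0699  0.0766] (array([619.8, -70.1]), array([32.4, 34.2]),
[... 240 characters left out ...]
0.04973393560798067
dish 1411 (array([ 512.9, -281.4]), array([132.1, 129.9]), 88.3) -0.009663236541757048 0.021235711817757297
rack 699 (array([469.6, 286.8]), array([167. , 174.1]), 88.5)
rackroof 262 (array([512.5, 288.7]), array([45.3, 71.5]), 3.3) 0.032753464890025175
rackboard 422 (array([469.6, 286.8]), array([167. , 174.1]), 88.5) 0.010996688801952814
grip 48 (array([451.5, -65. ]), array([46.3, 21.9]), 21.1) [ 0.4585 -0.0613  0.0841] 0.09594186199442656
fork 253 (array([450. , -64.9]), array([140. , 128.4]), 0.6) [ 0.45470576 -0.06059172  0.00671647]
ball 27 [0.6532 0.0044 0.0988] [ 0.6207486  -0.03129989  0.08007105] [0.67784796 0.03664784 0.1167556 ]
stub 20 [0.6153 0.0785 0.0637]
```

```bash
cat >> h.py <<'E'
from scipy.spatial.transform import Rotation as Ro
def goal(pos,yaw_deg,st=None,ref=None):
    """row (rotvec deg, shift mm) to bring TCP to pos, tool down, jaws along y of yaw"""
    st=st or sense(); R=Ro.from_quat(st['orientation']); p=np.array(st['position'])
    y=np.radians(yaw_deg); best=None
    for s in(1,-1):
        X=np.array([0,0,-1.]);Y=s*np.array([-np.sin(y),np.cos(y),0]);Z=np.cross(X,Y)
        G=Ro.from_matrix(np.stack([X,Y,Z],1)); rv=(R.inv()*G).as_rotvec(degrees=True)
        if best is None or np.linalg.norm(rv)<np.linalg.norm(best): best=rv
    return np.r_[best,R.inv().apply(np.array(pos)-p)*1000].round(1)
E
python3 - <<'E'
from h import *
s=sense();print(Ro.from_quat(s['orientation']).as_matrix().round(3))
print(goal([.632,.006,.24],1.9))
a=np.load('a.npz')
for n,P,im in(('scene',a['P'],a['ci']),('top',a['Q'],a['ti'])):
    H=hsv(im)
    m=(H[...,1]<90)&box(P,.39,.52,-.13,.0,-.02,.05);p=P[m];print('fork',m.sum(),rect(p[:,:2]),p.mean(0))
    for z0,z1 in((.085,.11),(.07,.11),(.04,.11)):
        m=box(P,.39,.52,-.13,.0,z0,z1);p=P[m];print('grip',m.sum(),rect(p[:,:2]),p.mean(0))
E
```

```text
[[-0.     0.257  0.966]
 [-0.001  0.966 -0.257]
 [-1.    -0.001 -0.   ]]
[ -16.8   -0.     0.     2.1 -356.7  609.3]
fork 217 (array([444.9, -63.4]), array([83.2, 52.7]), 15.5) [ 0.44891836 -0.06740432  0.0136435 ]
grip 54 (array([461.5, -62.4]), array([26.2, 18.7]), 17.4) [ 0.46198121 -0.06323323  0.09229191]
grip 91 (array([461.3, -62.1]), array([27.1, 18.6]), 13.0) [ 0.46317211 -0.0640992   0.08626755]
grip 208 (array([449.9, -66.2]), array([51.2, 28.4]), 15.6) [ 0.45755034 -0.06672989  0.06847488]
fork 114 (array([454.3, -61.9]), array([56.8, 41.3]), 18.3) [ 0.44895669 -0.06033234  0.01808069]
grip 36 (array([461. , -61.6]), array([26. , 14.6]), 16.1) [ 0.46094311 -0.06146046  0.09116781]
grip 39 (array([460.9, -61.4]), array([26.1, 15. ]), 15.4) [ 0.46043546 -0.06134686  0.09010248]
grip 106 (array([450.7, -65.1]), array([47.9, 23.5]), 18.7) [ 0.45005146 -0.06451697  0.06440996]
```

>>> step_arm(motion=[-16.8,0,0,2,-356.7,609.3,0,-16.8,0,0,2,-356.7,609.3,0,-16.8,0,0,2,-356.7,609.3,0,-16.8,0,0,2,-356.7,609.3,0,-16.8,0,0,2,-356.7,609.3,0,-16.8,0,0,2,-356.7,609.3,0,-16.8,0,0,2,-356.7,609.3,0,-16.8,0,0,2,-356.7,609.3,0,-16.8,0,0,2,-356.7,609.3,0,-16.8,0,0,2,-356.7,609.3,0,-16.8,0,0,2,-356.7,609.3,0,-16.8,0,0,2,-356.7,609.3,0,-16.8,0,0,2,-356.7,609.3,0,-16.8,0,0,2,-356.7,609.3,0,-16.8,0,0,2,-356.7,609.3,0,-16.8,0,0,2,-356.7,609.3,0])

```text
time: 2.2
position: [0.6317, 0.0068, 0.2407]
orientation: [-0.012, 0.707, 0.012, 0.707]
force: [0.6, -0.1, 0.1]
finger_gap: 0.0
```

```bash
python3 - <<'E'
from h import *
print(goal([.632,.007,.101],1.9)); print(sense()['position'],sense()['joints'].round(3))
E
```

```text
[1.000e-01 0.000e+00 0.000e+00 1.397e+02 2.000e-01 2.000e-01]
[0.63172117 0.00679272 0.24065714] [-0.118  0.453  0.241  1.359  0.    -0.152]
```

>>> step_arm(motion=[0,0,0,50,0,0,0,0,0,0,100,0,0,0,0,0,0,130,0,0,0,0,0,0,139.5,0,0,0,0,0,0,139.5,0,0,0,0,0,0,139.5,0,10,0,0,0,0,139.5,0,20,0,0,0,0,139.5,0,28,0,0,0,0,139.5,0,36,0,0,0,0,139.5,0,42,0,0,0,0,139.5,0,47,0,0,0,0,139.5,0,51,0,0,0,0,139.5,0,54,0,0,0,0,139.5,0,54,0])

```text
time: 3.95
position: [0.6857, 0.008, 0.1006]
orientation: [-0.012, 0.707, 0.012, 0.707]
force: [-3.8, 0.1, -0.4]
finger_gap: 0.0
```

```bash
python3 - <<'E'
from h import *
c=cam('scene');crop(c,'s2.png',200,150,330,260,6)
E
```

```text
(no output)
```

View pics/s2.png

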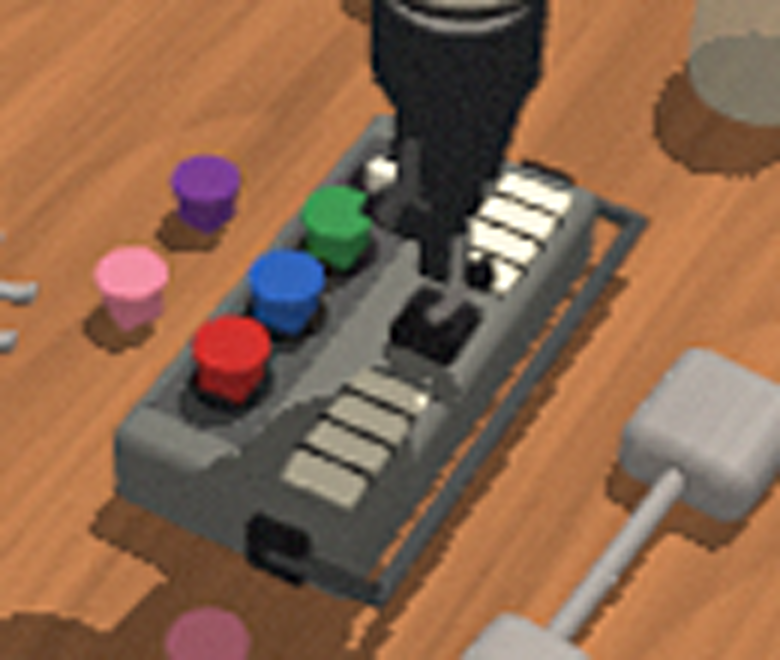

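>>> step_arm(motion=[0,0,0,0,0,2,0,0,0,0,0,0,4,0,0,0,0,0,0,5,0,0,0,0,0,0,5,0])

```text
time: 4.5
position: [0.6872, 0.008, 0.1]
orientation: [-0.012, 0.71, 0.012, 0.704]
force: [-23.7, -2.1, 7.3]
finger_gap: -0.0001
```

>>> step_arm(motion=[0,0,0,0,0,-10,0,0,0,0,-5,0,-15,0,0,0,0,-55,0,-30,30,0,0,0,-100,0,-80,60,0,0,0,-120,0,-140,70,0,0,0,-120,0,-140,70,0,0,0,-120,0,-140,70])

```text
time: 5.38
position: [0.5517, 0.0033, 0.2215]
orientation: [-0.012, 0.706, 0.012, 0.708]
force: [-0.6, 0.4, 0.0]
finger_gap: 0.0702
```

```bash
cat > pul.py <<'E'
from h import *
def puller(z_off=0):
    out=[]
    for n in('scene','top'):
        c=read_camera(n);P=pts(c)
        for z0,z1 in((.083,.105),):
            m=box(P,.36,.55,-.16,.03,z0,z1);p=P[m]
            if len(p)>5: print(n,len(p),rect(p[:,:2]),p.mean(0).round(4))
        out.append(c)
    return out
E
python3 - <<'E'
from pul import *
c,t=puller()
crop(c,'s3.png',150,150,330,260,4.4)
crop(t,'t3.png',200,150,350,270,5)
E
```

```text
scene 60 (array([461.3, -63.1]), array([25.5, 19.2]), 18.5) [ 0.4625 -0.0634  0.0915]
top 28 (array([460.1, -64.6]), array([10.1, 26.1]), 89.5) [ 0.4594 -0.0638  0.0917]
```

View pics/s3.png

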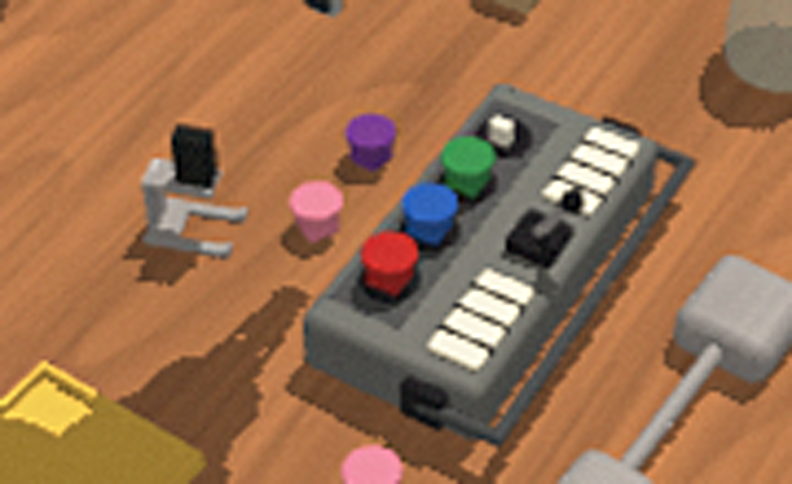

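View pics/t3.png

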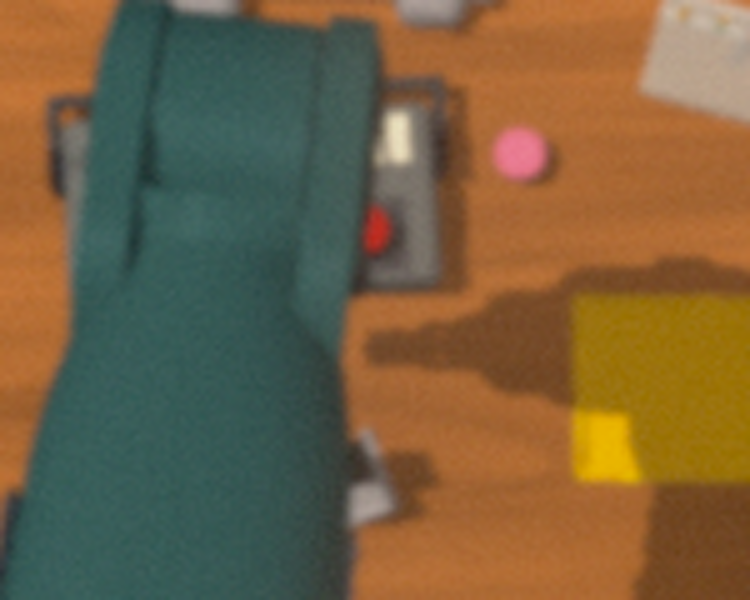

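```bash
python3 - <<'E'
from h import *
print(goal([.461,-.0625,.2],17),goal([.461,-.0625,.067],17))
E
```

```text
[-15.1   0.    0.   20.4 -62.8 -93.2] [-15.1   0.    0.  153.4 -62.8 -93.2]
```

>>> step_arm(motion=[-8,0,0,10,-35,-50,50,-15.1,0,0,20.4,-62.8,-93.2,50,-15.1,0,0,20.4,-62.8,-93.2,50,-15.1,0,0,20.4,-62.8,-93.2,50])

```text
time: 5.98
position: [0.4612, -0.0626, 0.2002]
orientation: [-0.104, 0.699, 0.104, 0.699]
force: [0.5, 0.3, 0.1]
finger_gap: 0.05
```

```bash
python3 - <<'E'
from pul import *
puller()
print(goal([.461,-.0625,.067],17))
E
```

```text
scene 60 (array([461.7, -61.5]), array([25.9, 19.2]), 18.1) [ 0.4625 -0.0634  0.0915]
[ 0.000e+00  0.000e+00  0.000e+00  1.333e+02 -1.000e-01 -5.000e-01]
```

>>> step_arm(motion=[0,0,0,50,0,0,50,0,0,0,100,0,0,50,0,0,0,125,0,0,50,0,0,0,133,0,0,50,0,0,0,133,0,0,50,0,0,0,133,0,0,10,0,0,0,133,0,0,10,0,0,0,133,0,0,10,0,0,0,133,0,0,10,0,0,0,133,0,0,10], grip_force=60)

```text
time: 7.32
position: [0.4607, -0.0625, 0.0681]
orientation: [-0.105, 0.699, 0.104, 0.7]
force: [-0.2, 1.0, 6.8]
finger_gap: 0.0151
```

>>> step_arm(motion=[0,0,0,-20,0,0,10,0,0,0,-60,0,0,10,0,0,0,-90,0,0,10,0,0,0,-90,0,0,10,0,0,0,-90,0,0,10])

```text
time: 7.95
position: [0.4598, -0.0624, 0.1569]
orientation: [-0.105, 0.699, 0.105, 0.699]
force: [-0.6, 1.4, -1.7]
finger_gap: 0.0152
```

```bash
python3 - <<'E'
from h import *
s=sense();print(s['position'],s['finger_gap'])
c=cam('scene');crop(c,'s4.png',150,130,290,240,5.5)
P=pts(c)
H=hsv(c['pixels'])
# lower fork points in tool/puller frame
y=np.radians(17);R=np.array([[np.cos(y),np.sin(y)],[-np.sin(y),np.cos(y)]])
q=P.copy();q[...,:2]=(P[...,:2]-s['position'][:2])@R.T;q[...,2]-=s['position'][2]
m=(abs(q[...,0])<.06)&(abs(q[...,1])<.035)&(q[...,2]>-.1)&(q[...,2]<-.05)&(H[...,1]<90);p=q[m]
print(m.sum(),p.min(0).round(4),p.max(0).round(4),np.percentile(p,[2,10,50,90,98],axis=0).round(4))
print(rect(p[:,:2]))
E
```

```text
[ 0.45978262 -0.06241612  0.1568648 ] 0.015152709400464006
164 [-0.035  -0.0228 -0.0692] [ 0.0251  0.025  -0.052 ] [[-0.0337 -0.0212 -0.067 ]
 [-0.0305 -0.019  -0.065 ]
 [-0.0154 -0.0022 -0.0622]
 [ 0.0168  0.0184 -0.0589]
 [ 0.0244  0.0221 -0.0536]]
(array([-5. ,  0.9]), array([60.8, 47.1]), 2.0)
```

View pics/s4.png

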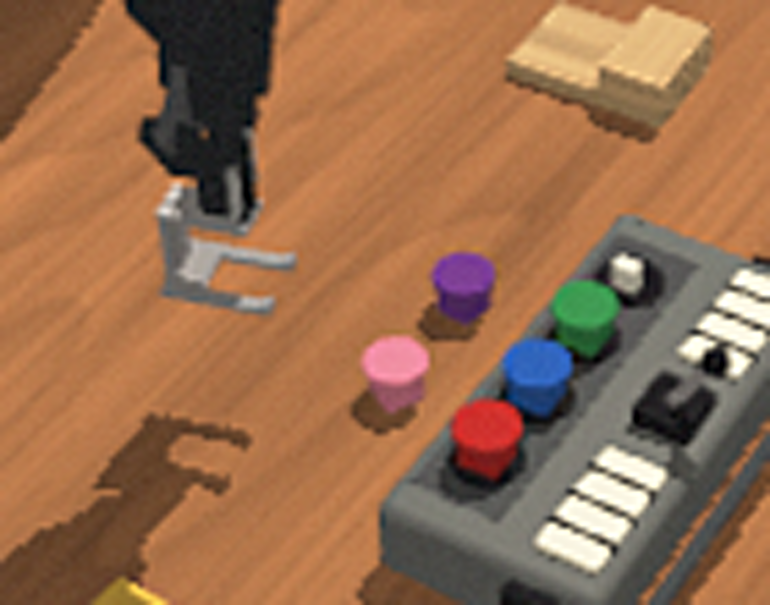

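```bash
python3 - <<'E'
from h import *
print(goal([.560,-.0722,.16],1.9))
E
```

```text
[ 15.1  -0.1  -0.   -3.5 -38.8  93.1]
```

>>> step_arm(motion=[8,0,0,-3,-20,45,10,15.1,0,0,-3.5,-38.8,80,10,15.1,0,0,-3.5,-38.8,93,10,15.1,0,0,10,-38.8,93,10,15.1,0,0,30,-38.8,93,10,15.1,0,0,31,-38.8,93,10,15.1,0,0,31,-38.8,93,10])

```text
time: 8.88
position: [0.5597, -0.0722, 0.1266]
orientation: [-0.012, 0.707, 0.012, 0.707]
force: [1.0, -0.9, -0.5]
finger_gap: 0.015
```

```bash
cat > rel.py <<'E'
from h import *
# measure fork & cap in tool-yaw frame from scene cam
def rel(color,yaw=1.9,name='r.png',crp=(190,150,290,230)):
    s=sense();c=cam('scene')
    crop(c,name,*crp,7)
    P=pts(c);H=hsv(c['pixels'])
    y=np.radians(yaw);R=np.array([[np.cos(y),np.sin(y)],[-np.sin(y),np.cos(y)]])
    q=P.copy();q[...,:2]=(P[...,:2]-s['position'][:2])@R.T;q[...,2]-=s['position'][2]
    m=(abs(q[...,0])<.045)&(abs(q[...,1])<.035)&(q[...,2]>-.09)&(q[...,2]<-.055)&(H[...,1]<90)&(H[...,2]>100)
    p=q[m]
    print('pos',s['position'].round(4),'F',s['force'].round(1))
    if m.sum()>5:
        print('fork',m.sum(),np.percentile(p,[2,50,98],axis=0).round(4).tolist(),rect(p[:,:2]))
    lo,hi=HUE[color]
    m=hm(H[...,0],lo,hi)&(H[...,1]>120)&(P[...,0]>.3)&(P[...,0]<.72)&(abs(P[...,1])<.5)&(P[...,2]>.005)
    p=q[m]; top=p[p[:,2]>np.percentile(p[:,2],95)-.004]
    print('cap',m.sum(),np.percentile(p,[2,98],axis=0).round(4).tolist(),'top',rect(top[:,:2]),np.median(top[:,2]).round(4))
E
python3 -c "
from rel import *
rel('red',name='r1.png')"
```

```text
pos [ 0.5597 -0.0722  0.1266] F [ 1.  -0.9 -0.5]
fork 178 [[-0.0323, -0.0324, -0.078], [-0.0065, -0.0005, -0.0626], [0.0354, 0.0222, -0.0579]] (array([ 0.1, -5.7]), array([74.8, 69.3]), 9.7)
cap 153 [[0.0435, -0.0165, -0.0745], [0.0756, 0.0165, -0.0444]] top (array([60.4,  0.6]), array([30.4, 33.9]), 31.4) -0.0469
```

View pics/r1.png

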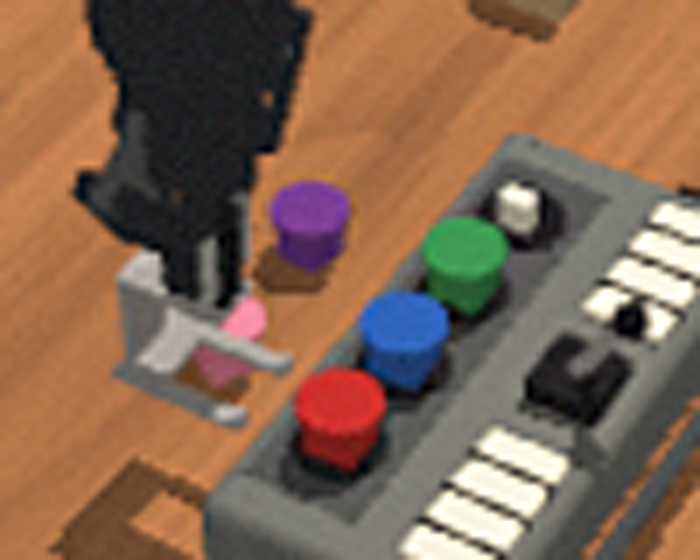

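>>> step_arm(motion=[0,0,0,0,0,12,10,0,0,0,0,0,24,10,0,0,0,0,0,36,10,0,0,0,0,0,46,10,0,0,0,0,0,54,10,0,0,0,0,0,60,10,0,0,0,0,0,60,10])

```text
time: 9.8
position: [0.6205, -0.0703, 0.1263]
orientation: [-0.012, 0.707, 0.012, 0.707]
force: [0.1, -0.9, -0.9]
finger_gap: 0.0153
```

```bash
python3 -c "
from rel import *
rel('red',name='r2.png')"
```

```text
pos [ 0.6205 -0.0703  0.1263] F [ 0.1 -0.9 -0.9]
fork 250 [[-0.0314, -0.0323, -0.0775], [0.0264, -0.0073, -0.0723], [0.044, 0.0332, -0.0572]] (array([5. , 0.5]), array([69. , 79.4]), 89.5)
cap 119 [[-0.0181, -0.0164, -0.0703], [0.0144, 0.0148, -0.0442]] top (array([-0.8, -1.3]), array([33.2, 32.7]), 31.9) -0.0474
```

View pics/r2.png

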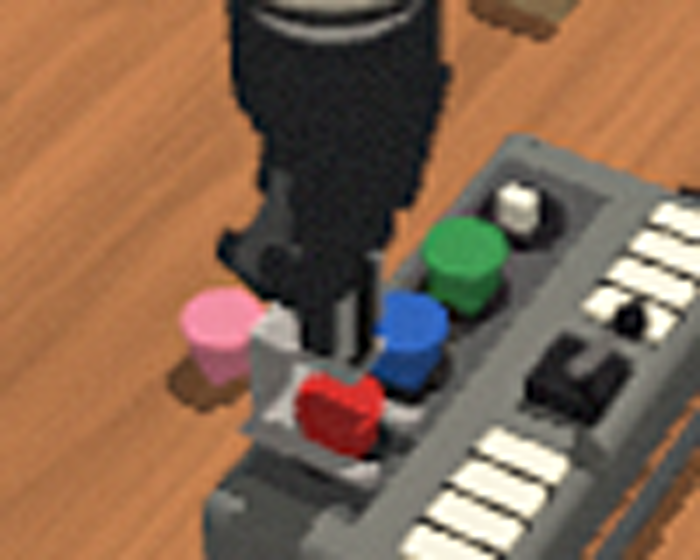

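>>> step_arm(motion=[0,0,0,-5,0,0,10,0,0,0,-10,0,0,10,0,0,0,-15,0,0,10,0,0,0,-20,0,0,10,0,0,0,-25,0,0,10,0,0,0,-32,0,0,10,0,0,0,-42,0,0,10,0,0,0,-55,0,0,10,0,0,0,-65,0,0,10,0,0,0,-70,0,0,10])

```text
time: 11.1
position: [0.6206, -0.0704, 0.1973]
orientation: [-0.012, 0.707, 0.012, 0.707]
force: [0.8, -0.1, -1.1]
finger_gap: 0.0154
```

```bash
python3 -c "
from rel import *
rel('red',name='r3.png')"
```

```text
pos [ 0.6206 -0.0704  0.1973] F [ 0.8 -0.1 -1.1]
fork 118 [[-0.0334, -0.0213, -0.067], [-0.0159, -0.007, -0.0622], [0.0245, 0.0224, -0.0567]] (array([-4.4,  1. ]), array([45.3, 60.3]), 87.2)
cap 123 [[-0.0178, -0.0168, -0.1455], [0.0141, 0.0297, -0.0553]] top (array([-1.4, -0.3]), array([33.8, 31.9]), 77.8) -0.0576
```

View pics/r3.png

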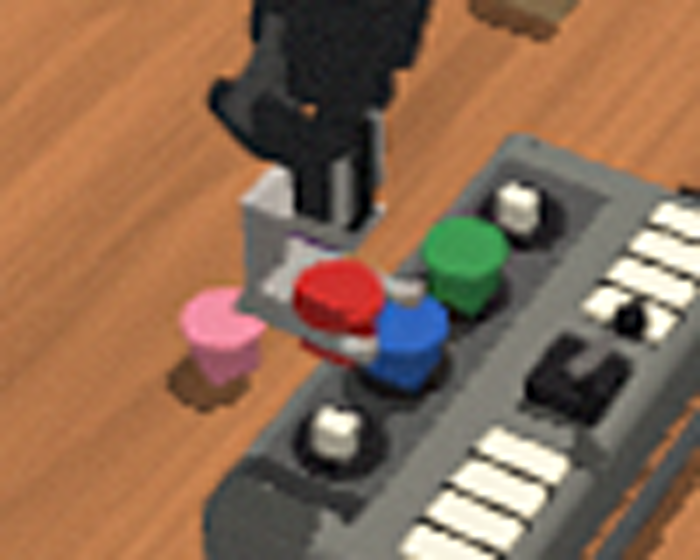

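```bash
cat > dish.py <<'E'
from h import *
def dish():
    for n in('scene','top'):
        c=read_camera(n);P=pts(c);H=hsv(c['pixels'])
        m=hm(H[...,0],20,35)&(H[...,1]>170)&box(P,.3,.75,-.5,-.1,-.02,.03)
        m=cv2.morphologyEx(m.astype(np.uint8),cv2.MORPH_OPEN,np.ones((2,2)))>0
        p=P[m];print(n,m.sum(),rect(p[:,:2]))
    return c
E
python3 - <<'E'
from dish import *
t=dish();crop(t,'d1.png',290,190,380,260,8)
c=read_camera('scene');crop(c,'d2.png',110,220,230,300,6)
E
```

```text
scene 1146 (array([ 802., -452.]), array([173.8, 791.8]), 54.6)
top 1364 (array([ 492.9, -165.7]), array([166.2, 409.9]), 24.7)
```

View pics/d1.png

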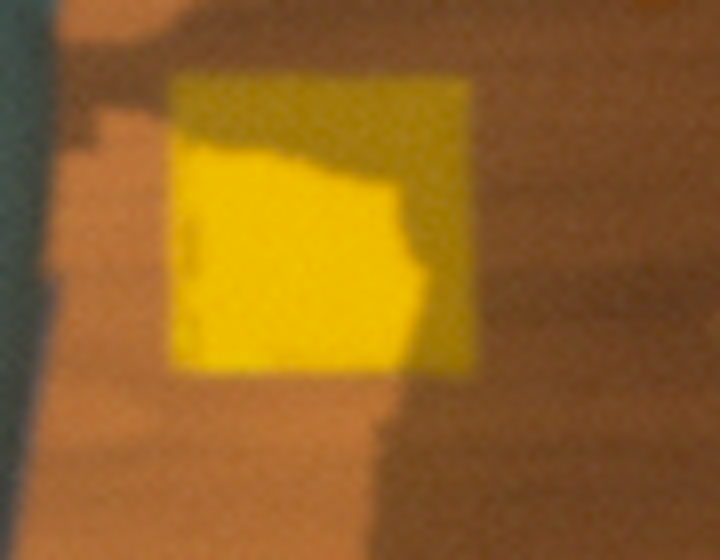

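View pics/d2.png

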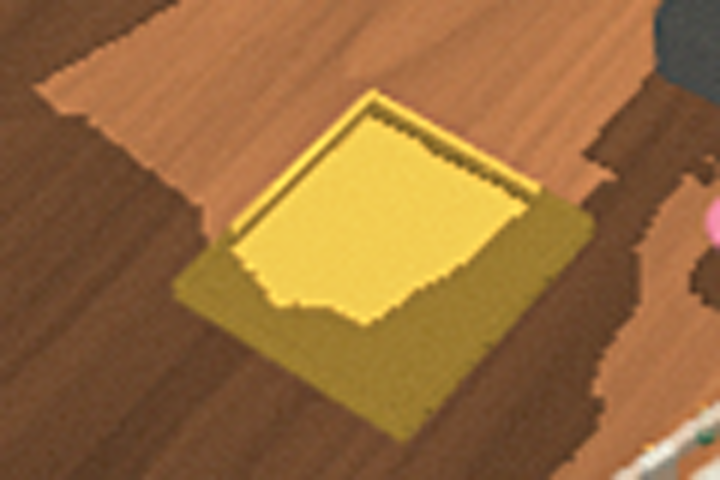

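```bash
python3 - <<'E'
from h import *
print(goal([.5424,-.3128,.17],-1.5));print(goal([.5424,-.3128,.0845],-1.5))
E
```

```text
[   3.4   -0.    -0.    26.1 -239.8  -85.9]
[   3.4   -0.    -0.   111.6 -239.8  -85.9]
```

>>> step_arm(motion=[0,0,0,0,-10,-4,10,0.5,0,0,0,-35,-12,10,1,0,0,5,-70,-25,10,1.5,0,0,10,-105,-38,10,2,0,0,15,-140,-50,10,2.5,0,0,20,-175,-63,10,3,0,0,24,-205,-74,10,3.4,0,0,26,-228,-82,10,3.4,0,0,26,-239.8,-85.9,10,3.4,0,0,26,-239.8,-85.9,10,3.4,0,0,26,-239.8,-85.9,10])

```text
time: 12.68
position: [0.5427, -0.3122, 0.1705]
orientation: [0.009, 0.707, -0.009, 0.707]
force: [0.1, 0.5, -1.6]
finger_gap: 0.0153
```

```bash
python3 - <<'E'
from h import *
c=read_camera('scene');crop(c,'d3.png',110,200,230,300,6)
print(goal([.5424,-.3128,.0845],-1.5))
E
```

```text
[ 0.1  0.  -0.  86.  -0.7 -0.3]
```

View pics/d3.png

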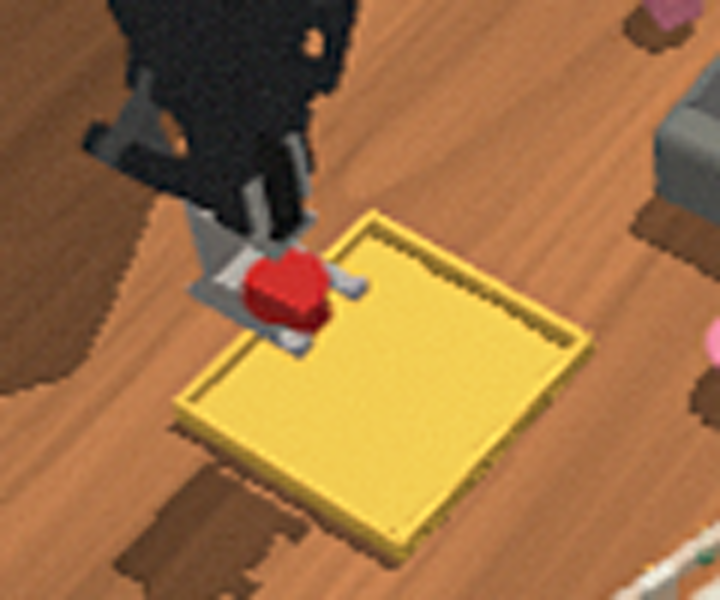

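>>> step_arm(motion=[0,0,0,20,0,0,10,0,0,0,40,0,0,10,0,0,0,60,0,0,10,0,0,0,72,0,0,10,0,0,0,79,0,0,10,0,0,0,83,0,0,10,0,0,0,86,0,0,10,0,0,0,86,0,0,10])

```text
time: 13.72
position: [0.5425, -0.3129, 0.0845]
orientation: [0.009, 0.707, -0.009, 0.707]
force: [0.8, -0.3, -0.1]
finger_gap: 0.0154
```

```bash
python3 - <<'E'
from rel import *
rel('red',-1.5,'d4.png',(110,200,230,290))
E
```

```text
pos [ 0.5425 -0.3129  0.0845] F [ 0.8 -0.3 -0.1]
fork 104 [[-0.0348, -0.02, -0.0746], [-0.0062, -0.0131, -0.0627], [0.024, 0.0203, -0.0586]] (array([-5.1,  1.3]), array([42.4, 61.2]), 89.1)
cap 132 [[-0.016, -0.0147, -0.0753], [0.0162, 0.0166, -0.0467]] top (array([ 58.9, 102.7]), array([433.2, 143.3]), 87.5) -0.0506
```

View pics/d4.png

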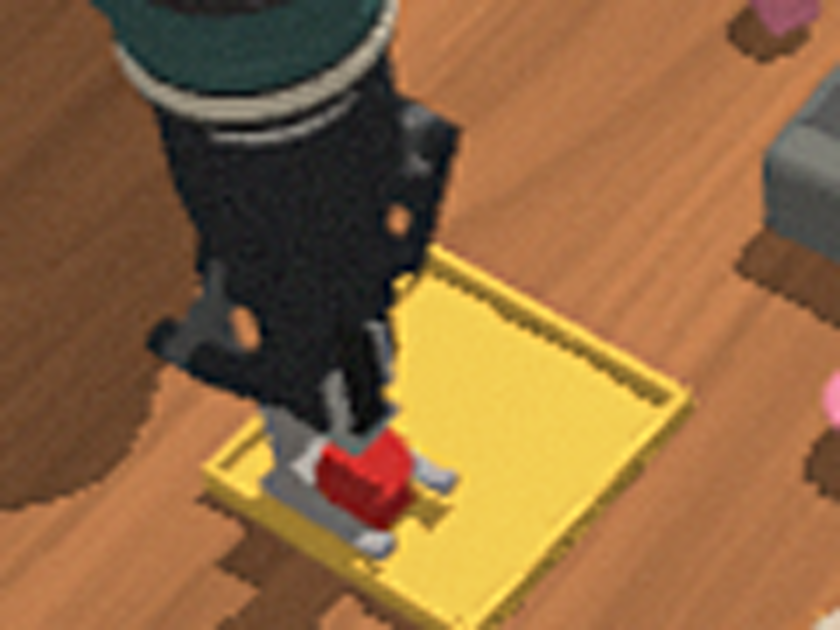

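>>> step_arm(motion=[0,0,0,0,0,-8,10,0,0,0,0,0,-18,10,0,0,0,0,0,-32,10,0,0,0,0,0,-48,10,0,0,0,0,0,-60,10,0,0,0,-20,0,-62,10,0,0,0,-60,0,-62,10,0,0,0,-85,0,-62,10,0,0,0,-85,0,-62,10])

```text
time: 14.9
position: [0.4808, -0.3119, 0.171]
orientation: [0.008, 0.706, -0.01, 0.708]
force: [0.4, 0.2, -1.5]
finger_gap: 0.0154
```

```bash
python3 - <<'E'
from h import *
c=read_camera('scene');crop(c,'d5.png',110,170,290,290,4.4)
print(goal([.558,-.0222,.16],1.9))
E
```

```text
[ -3.4   0.    0.    9.5 291.2  70.1]
```

View pics/d5.png

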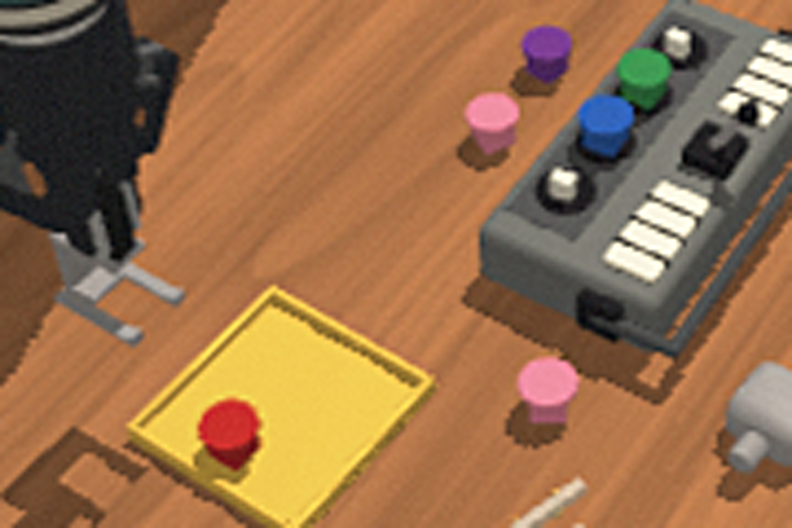

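>>> step_arm(motion=[0,0,0,2,40,8,10,-1,0,0,4,95,20,10,-2,0,0,6,150,35,10,-3.4,0,0,8,205,50,10,-3.4,0,0,9.5,255,62,10,-3.4,0,0,9.5,285,70,10,-3.4,0,0,25,291.2,70.1,10,-3.4,0,0,40,291.2,70.1,10,-3.4,0,0,43.5,291.2,70.1,10,-3.4,0,0,43.5,291.2,70.1,10,-3.4,0,0,43.5,291.2,70.1,10])

```text
time: 16.32
position: [0.5583, -0.0225, 0.1263]
orientation: [-0.012, 0.707, 0.012, 0.707]
force: [0.1, 0.7, -1.3]
finger_gap: 0.0152
```

```bash
python3 -c "
from rel import *
rel('blue',name='r5.png')
print(goal([.618,-.0202,.126],1.9))"
```

```text
pos [ 0.5583 -0.0225  0.1263] F [ 0.1  0.7 -1.3]
fork 154 [[-0.0316, -0.028, -0.0767], [-0.008, -0.0002, -0.0629], [0.0323, 0.0211, -0.0576]] (array([ 0.5, -4.2]), array([54.6, 70.2]), 85.2)
cap 192 [[-0.0202, -0.4149, -0.1067], [0.146, 0.4534, 0.1309]] top (array([-12.7, -20.8]), array([80.9, 30.2]), 75.1) 0.1077
[-0.   0.   0.   0.4  0.2 59.7]
```

View pics/r5.png

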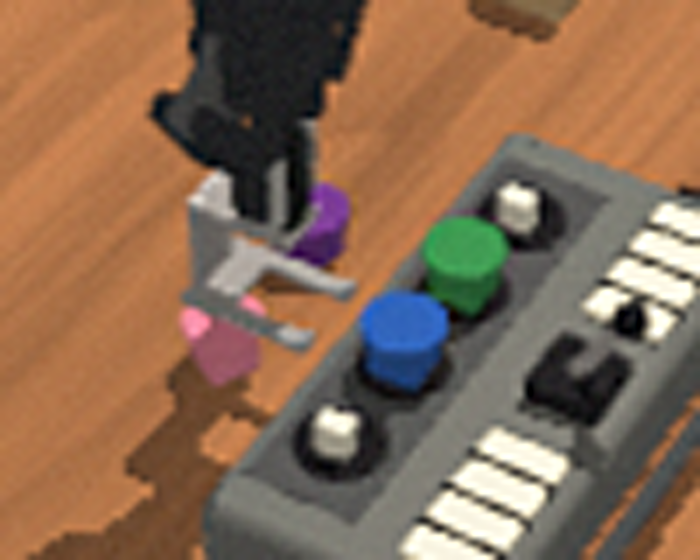

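>>> step_arm(motion=[0,0,0,0,0,12,10,0,0,0,0,0,24,10,0,0,0,0,0,36,10,0,0,0,0,0,46,10,0,0,0,0,0,54,10,0,0,0,0,0,60,10,0,0,0,0,0,60,10])

```text
time: 17.25
position: [0.6183, -0.0199, 0.1257]
orientation: [-0.012, 0.707, 0.012, 0.707]
force: [0.7, -0.0, -0.6]
finger_gap: 0.0154
```

```bash
python3 -c "
from rel import *
rel('blue',name='r6.png')"
```

```text
pos [ 0.6183 -0.0199  0.1257] F [ 0.7 -0.  -0.6]
fork 238 [[-0.0326, -0.0317, -0.0775], [0.026, -0.007, -0.0718], [0.044, 0.0325, -0.0573]] (array([ 3.9, -0.6]), array([81.7, 69.5]), 1.1)
cap 161 [[-0.0188, -0.415, -0.1049], [0.0835, 0.4533, 0.1627]] top (array([ 4. , -6.1]), array([67.7, 31.1]), 23.8) 0.1496
```

View pics/r6.png

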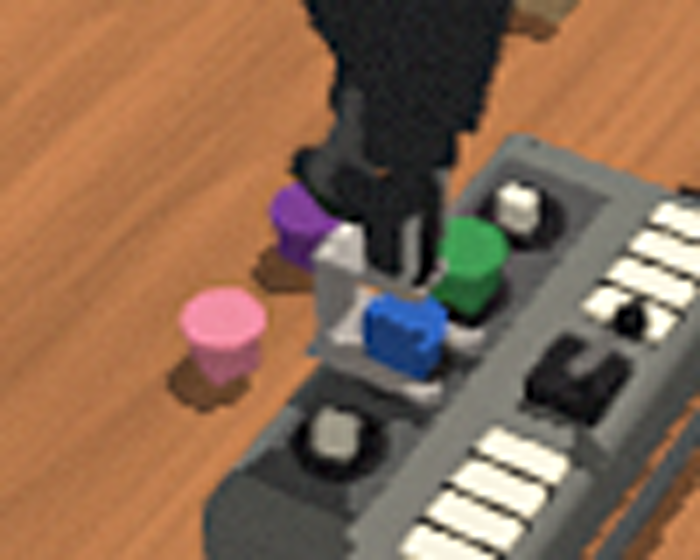

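>>> step_arm(motion=[0,0,0,-5,0,0,10,0,0,0,-10,0,0,10,0,0,0,-15,0,0,10,0,0,0,-20,0,0,10,0,0,0,-25,0,0,10,0,0,0,-32,0,0,10,0,0,0,-42,0,0,10,0,0,0,-55,0,0,10,0,0,0,-65,0,0,10,0,0,0,-70,0,0,10])

```text
time: 18.55
position: [0.6183, -0.02, 0.1968]
orientation: [-0.012, 0.707, 0.012, 0.707]
force: [0.6, 1.1, -0.9]
finger_gap: 0.0155
```

```bash
python3 -c "
from dish import *
t=dish()
crop(t,'d6.png',290,190,380,260,5)
c=read_camera('scene');crop(c,'d7.png',110,150,290,290,4.2)
print(goal([.541,-.2522,.17],-1.5))"
```

```text
scene 1454 (array([ 803.8, -451.1]), array([177.3, 789.9]), 54.6)
top 1242 (array([ 493.7, -165.8]), array([167.4, 410.7]), 24.7)
[   3.4    0.     0.    25.9 -229.5  -84.9]
```

View pics/d6.png

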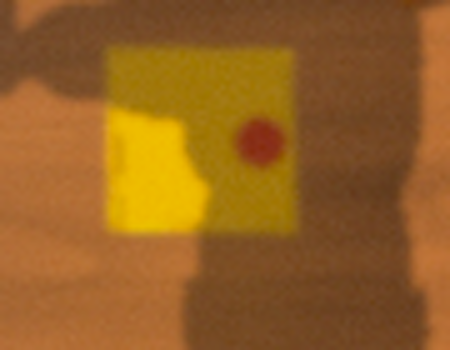

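View pics/d7.png

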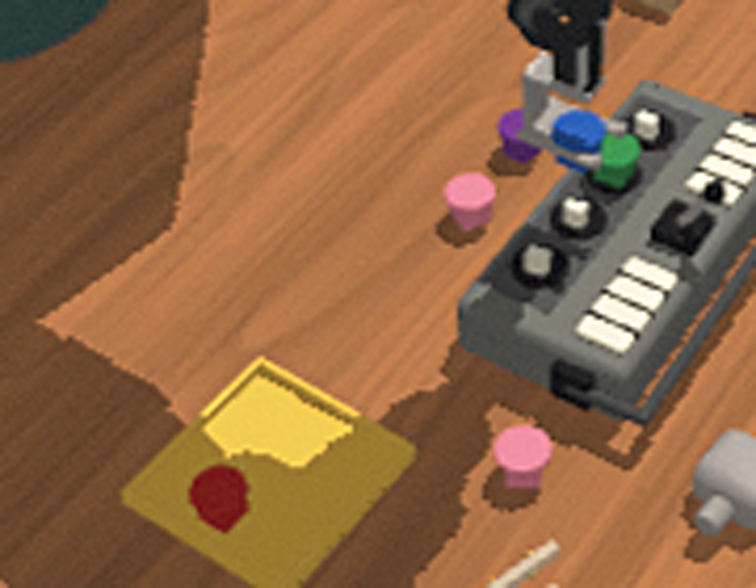

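```bash
cat > dish.py <<'E'
from h import *
def dish():
    for n in('scene','top'):
        c=read_camera(n);P=pts(c);H=hsv(c['pixels'])
        m=hm(H[...,0],18,35)&(H[...,1]>170)&box(P,.3,.75,-.5,-.1,-.02,.03)
        k,l,st,ce=cv2.connectedComponentsWithStats(m.astype(np.uint8))
        i=1+np.argmax(st[1:,4]); p=P[l==i];print(n,len(p),rect(p[:,:2]))
        for col,(lo,hi) in HUE.items():
            m=hm(H[...,0],lo,hi)&(H[...,1]>120)&box(P,.4,.68,-.4,-.18,.022,.05)
            if m.sum()>10: print('  ',col,m.sum(),P[m].mean(0).round(4),rect(P[m][:,:2]))
    return c
E
python3 -c "
from dish import *
dish()"
```

```text
scene 1526 (array([ 544.4, -273.4]), array([131.3, 139.4]), 87.9)
   red 124 [ 0.5427 -0.3128  0.0333] (array([ 542.9, -312.9]), array([34.6, 31.4]), 1.3)
top 1360 (array([ 549.7, -273.4]), array([134.3, 136. ]), 87.2)
```

```bash
cat >> h.py <<'E'
def ray(c,u,v,z):
    f=384/2/np.tan(np.radians(c['vfov'])/2);T=np.array(c['world_from_camera'])
    d=T[:3,:3]@np.array([(u-c['cx'])/f,-(v-c['cy'])/f,-1]);return T[:3,3]+d*(z-T[2,3])/d[2]
E
python3 -c "
from h import *
c=read_camera('top')
for u,v in((311.2,199.4),(349,199.5),(349.4,236.9),(311.4,236.9)): print(ray(c,u,v,.013).round(4))
c=read_camera('scene')
# d7 crop corners /4.2 + (110,150)
for u,v in((122,494),(262,358),(415,450)): print(ray(c,110+u/4.2,150+v/4.2,.013).round(4))
"
```

```text
[ 0.6133 -0.209   0.013 ]
[ 0.6095 -0.3424  0.013 ]
[ 0.4775 -0.3351  0.013 ]
[ 0.4808 -0.2032  0.013 ]
[ 0.4836 -0.3363  0.013 ]
[ 0.4886 -0.2061  0.013 ]
[ 0.6179 -0.2136  0.013 ]
```

```bash
python3 -c "
from h import *
print(goal([.5728,-.2524,.17],-2))"
```

```text
[   3.9   -0.    -0.    25.5 -230.8  -52.9]
```

>>> step_arm(motion=[0,0,0,0,-10,-4,10,0.5,0,0,0,-35,-12,10,1,0,0,5,-70,-19,10,1.5,0,0,10,-105,-26,10,2,0,0,15,-140,-33,10,2.5,0,0,20,-175,-41,10,3,0,0,24,-205,-47,10,3.9,0,0,25.5,-222,-51,10,3.9,0,0,25.5,-230.8,-52.9,10,3.9,0,0,25.5,-230.8,-52.9,10,3.9,0,0,25.5,-230.8,-52.9,10])

```text
time: 20.27
position: [0.5732, -0.2516, 0.1705]
orientation: [0.012, 0.707, -0.012, 0.707]
force: [-0.6, 0.9, -1.1]
finger_gap: 0.0152
```

```bash
python3 - <<'E'
from dish import *
dish();c=read_camera('scene');crop(c,'d8.png',110,180,240,290,5.4)
print(goal([.5728,-.2524,.0845],-2))
E
```

```text
scene 772 (array([ 543., -274.]), array([130.2, 142.4]), 87.6)
   red 122 [ 0.543  -0.313   0.0334] (array([ 541.9, -312.1]), array([30.3, 35.9]), 64.0)Traceback (most recent call last):
  File "<stdin>", line 2, in <module>
  File "dish.py", line 7, in dish
    i=1+np.argmax(st[1:,4]); p=P[l==i];print(n,len(p),rect(p[:,:2]))
        ~~~~~~~~~^^^^^^^^^^
    return _wrapfunc(a, 'argmax', axis=axis, out=out, **kwds)
    return bound(*args, **kwds)
ValueError: attempt to get argmax of an empty sequence
```

Dish unchanged; lower.

>>> step_arm(motion=[0,0,0,20,0,0,10,0,0,0,40,0,0,10,0,0,0,60,0,0,10,0,0,0,72,0,0,10,0,0,0,79,0,0,10,0,0,0,83,0,0,10,0,0,0,86,0,0,10,0,0,0,86,0,0,10])

```text
time: 21.38
position: [0.573, -0.2525, 0.0845]
orientation: [0.012, 0.707, -0.012, 0.707]
force: [0.5, 0.3, -1.2]
finger_gap: 0.0153
```

```bash
python3 - <<'E'
from h import *
c=read_camera('scene');crop(c,'d8.png',110,180,240,290,5.4);print(sense()['position'])
E
```

```text
[ 0.57303534 -0.25251647  0.08461587]
```

View pics/d8.png

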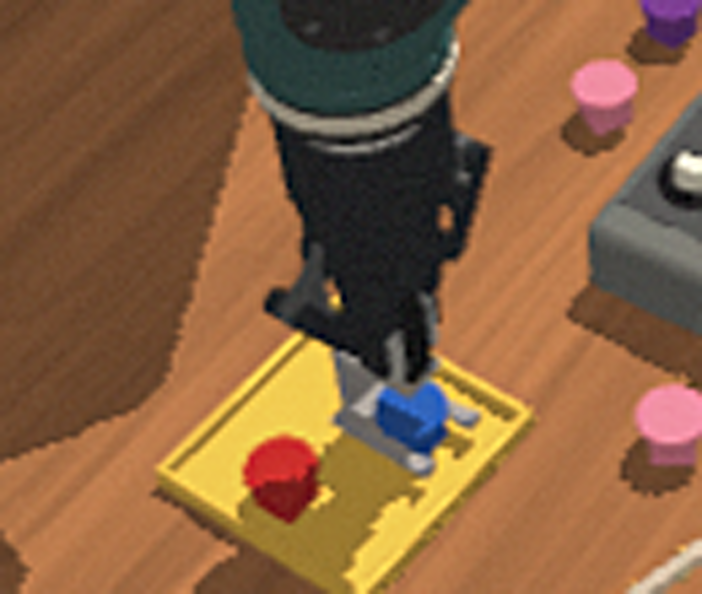

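>>> step_arm(motion=[0,0,0,0,0,-8,10,0,0,0,0,0,-18,10,0,0,0,0,0,-32,10,0,0,0,0,0,-48,10,0,0,0,0,0,-60,10,0,0,0,-20,0,-62,10,0,0,0,-60,0,-62,10,0,0,0,-85,0,-62,10,0,0,0,-85,0,-62,10])

```text
time: 22.55
position: [0.5113, -0.2508, 0.171]
orientation: [0.012, 0.706, -0.013, 0.708]
force: [-0.4, 0.6, -1.6]
finger_gap: 0.015
```

```bash
python3 - <<'E'
from h import *
c=read_camera('scene');crop(c,'d9.png',110,150,290,290,4.2)
print(goal([.5565,.0277,.16],1.9))
E
```

```text
[-3.900e+00  1.000e-01  0.000e+00  9.500e+00  2.796e+02  3.590e+01]
```

View pics/d9.png

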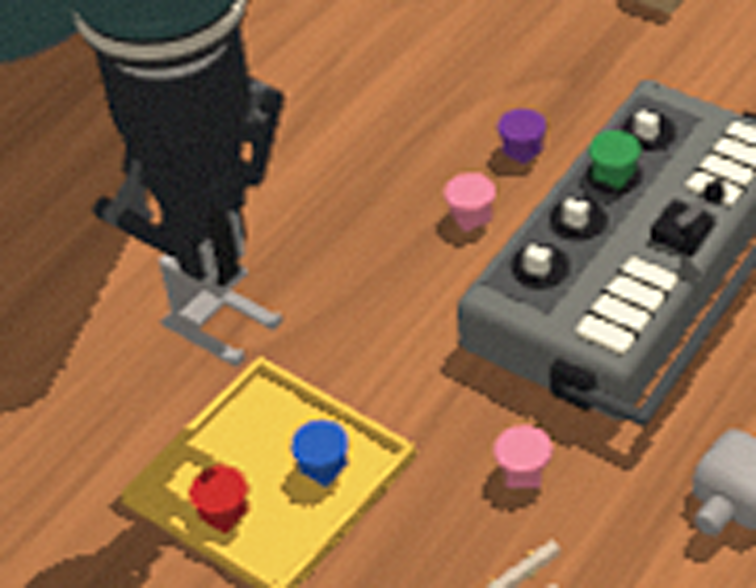

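>>> step_arm(motion=[0,0,0,2,40,4,10,-1,0,0,4,95,10,10,-2,0,0,6,150,18,10,-3.9,0,0,8,205,25,10,-3.9,0,0,9.5,255,32,10,-3.9,0,0,9.5,275,35.9,10,-3.9,0,0,25,279.6,35.9,10,-3.9,0,0,40,279.6,35.9,10,-3.9,0,0,43.5,279.6,35.9,10,-3.9,0,0,43.5,279.6,35.9,10,-3.9,0,0,43.5,279.6,35.9,10])

```text
time: 23.98
position: [0.5568, 0.0276, 0.1263]
orientation: [-0.012, 0.707, 0.012, 0.707]
force: [-0.2, -1.8, -1.4]
finger_gap: 0.015
```

```bash
python3 -c "
from rel import *
rel('green',name='r7.png')
print(goal([.6165,.0297,.126],1.9))"
```

```text
pos [0.5568 0.0276 0.1263] F [-0.2 -1.8 -1.4]
fork 157 [[-0.0321, -0.0253, -0.0765], [-0.0069, 0.0005, -0.0628], [0.0328, 0.0228, -0.0567]] (array([-0.3, -2.7]), array([57.4, 69.4]), 89.4)
cap 128 [[0.0441, -0.0157, -0.0719], [0.0749, 0.0167, -0.0436]] top (array([47.1,  3.3]), array([34.5, 61.3]), 76.2) -0.0467
[-0.   0.   0.   0.4  0.  59.8]
```

View pics/r7.png

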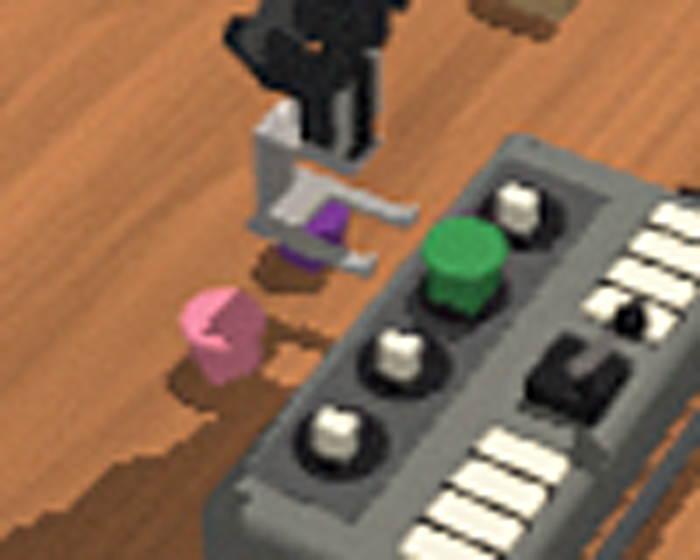

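Aligned (cap y −15.7..16.7 mm relative to the fork). Insert.

>>> step_arm(motion=[0,0,0,0,0,12,10,0,0,0,0,0,24,10,0,0,0,0,0,36,10,0,0,0,0,0,46,10,0,0,0,0,0,54,10,0,0,0,0,0,60,10,0,0,0,0,0,60,10])

```text
time: 24.9
position: [0.6168, 0.0299, 0.1258]
orientation: [-0.012, 0.707, 0.012, 0.707]
force: [-0.3, -0.1, -0.8]
finger_gap: 0.0155
```

>>> step_arm(motion=[0,0,0,-5,0,0,10,0,0,0,-10,0,0,10,0,0,0,-15,0,0,10,0,0,0,-20,0,0,10,0,0,0,-25,0,0,10,0,0,0,-32,0,0,10,0,0,0,-42,0,0,10,0,0,0,-55,0,0,10,0,0,0,-65,0,0,10,0,0,0,-70,0,0,10])

```text
time: 26.15
position: [0.6167, 0.0299, 0.1968]
orientation: [-0.012, 0.707, 0.012, 0.707]
force: [0.6, 0.1, -0.8]
finger_gap: 0.0154
```

```bash
python3 -c "
from dish import *
dish()
c=read_camera('scene');crop(c,'d10.png',110,150,290,290,4.2)
print(goal([.5212,-.2506,.17],-2))"
```

```text
scene 1668 (array([ 543.6, -273. ]), array([132. , 140.6]), 87.9)
   red 123 [ 0.543  -0.3126  0.0333] (array([ 543.1, -312.1]), array([31.1, 34.3]), 59.4)
   blue 116 [ 0.5737 -0.253   0.0333] (array([ 573. , -252.8]), array([28.8, 35.8]), 38.6)
top 1243 (array([ 549.1, -273.5]), array([134.8, 137.3]), 87.6)
   red 16 [ 0.6056 -0.2496  0.029 ] (array([ 605.9, -251.1]), array([184.4,  20.4]), 42.8)
[   3.9    0.     0.    25.9 -277.2 -104.7]
```

View pics/d10.png

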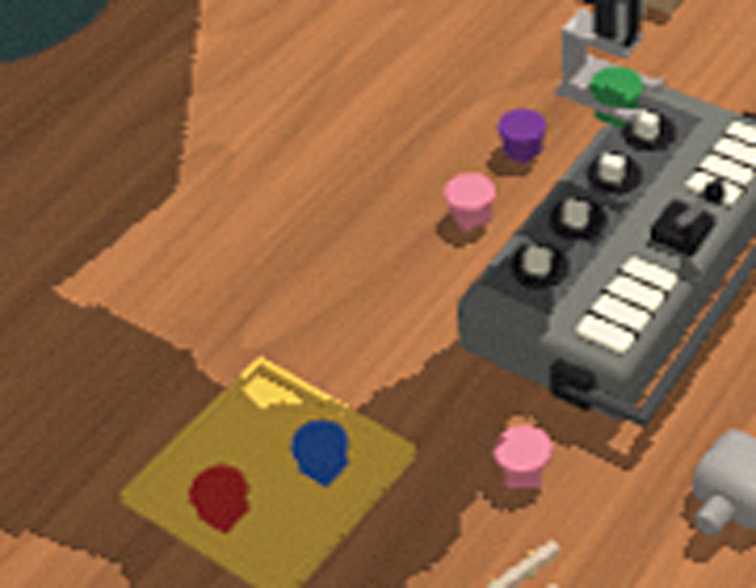

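>>> step_arm(motion=[0,0,0,0,-10,-4,10,0.5,0,0,0,-38,-14,10,1,0,0,5,-76,-28,10,1.5,0,0,10,-114,-42,10,2,0,0,15,-152,-57,10,2.5,0,0,20,-190,-71,10,3,0,0,24,-225,-85,10,3.5,0,0,25.5,-255,-96,10,3.9,0,0,26,-270,-102,10,3.9,0,0,26,-277.2,-104.7,10,3.9,0,0,26,-277.2,-104.7,10,3.9,0,0,26,-277.2,-104.7,10])

```text
time: 27.8
position: [0.5214, -0.2498, 0.1699]
orientation: [0.012, 0.707, -0.012, 0.707]
force: [0.1, -0.5, -0.2]
finger_gap: 0.0152
```

>>> step_arm(motion=[0,0,0,20,0,0,10,0,0,0,40,0,0,10,0,0,0,60,0,0,10,0,0,0,72,0,0,10,0,0,0,79,0,0,10,0,0,0,83,0,0,10,0,0,0,86,0,0,10,0,0,0,86,0,0,10])

```text
time: 28.8
position: [0.5212, -0.2507, 0.084]
orientation: [0.012, 0.707, -0.012, 0.707]
force: [-1.3, -0.6, -0.9]
finger_gap: 0.0153
```

```bash
python3 - <<'E'
from h import *
c=read_camera('scene');crop(c,'d11.png',110,180,240,290,5.4);print(sense()['position'])
E
```

```text
[ 0.52123413 -0.25070899  0.08412085]
```

View pics/d11.png

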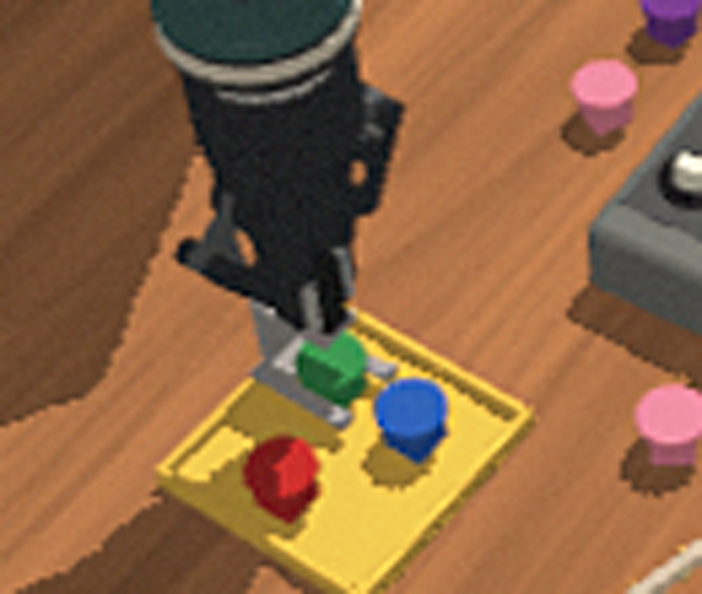

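>>> step_arm(motion=[0,0,0,0,0,-8,10,0,0,0,0,0,-18,10,0,0,0,0,0,-32,10,0,0,0,0,0,-48,10,0,0,0,0,0,-60,10,0,0,0,-20,0,-62,10,0,0,0,-60,0,-62,10,0,0,0,-85,0,-62,10,0,0,0,-85,0,-62,10])

```text
time: 29.98
position: [0.4594, -0.249, 0.1704]
orientation: [0.012, 0.706, -0.013, 0.708]
force: [1.0, -0.2, -1.4]
finger_gap: 0.0155
```

```bash
python3 - <<'E'
from h import *
c=read_camera('scene');crop(c,'d12.png',110,110,300,290,3.3)
t=read_camera('top');crop(t,'t12.png',150,210,210,270,8)
for n,c in(('s',c),('t',t)):
    P=pts(c)
    m=box(P,.47,.57,.22,.36,.025,.05);k,l,st,ce=cv2.connectedComponentsWithStats(m.astype(np.uint8));i=1+np.argmax(st[1:,4]);p=P[l==i];print(n,'roof',len(p),rect(p[:,:2]),p.mean(0).round(4))
    m=box(P,.40,.57,.22,.36,.007,.05);k,l,st,ce=cv2.connectedComponentsWithStats(m.astype(np.uint8));i=1+np.argmax(st[1:,4]);p=P[l==i];print(n,'all',len(p),rect(p[:,:2]))
E
```

```text
s roof 209 (array([512.7, 289.2]), array([47.3, 75.7]), 2.6) [0.5139 0.2846 0.0344]
s all 530 (array([481., 286.]), array([ 92.1, 116.4]), 85.3)
t roof 260 (array([512.5, 288.5]), array([45.4, 72. ]), 3.4) [0.5124 0.2882 0.0325]
t all 624 (array([483.1, 286.6]), array([115.9,  71.9]), 3.6)
```

View pics/d12.png

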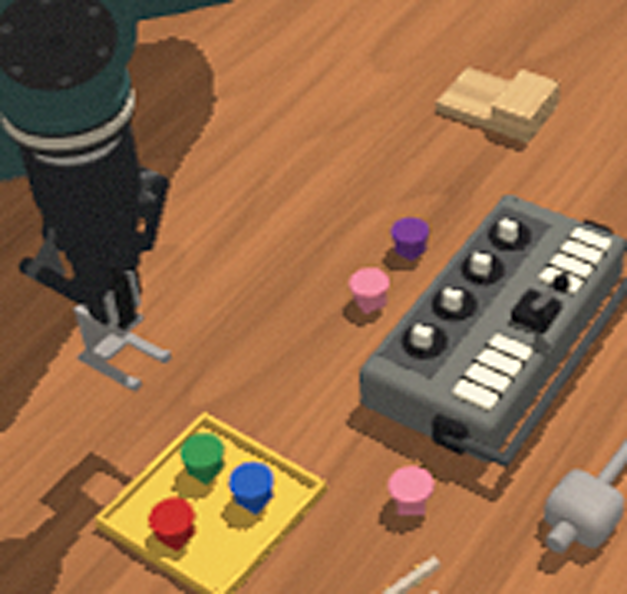

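View pics/t12.png

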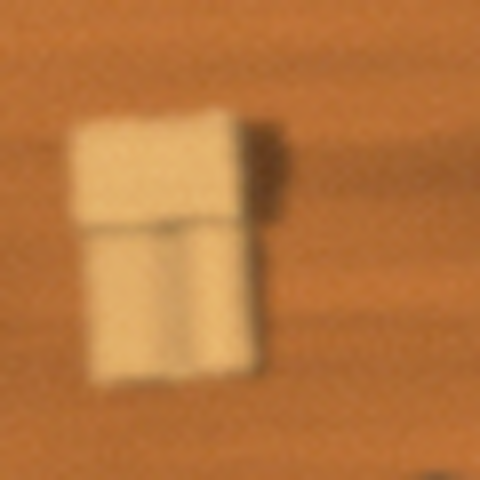

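```bash
python3 - <<'E'
from h import *
t=read_camera('top')
for u,v,z in((93,380,.012),(254,373,.012),(72,127,.033),(236,112,.033),(78,226,.033),(243,217,.033)): print(ray(t,150+u/8,210+v/8,z).round(4))
c=read_camera('scene');crop(c,'k1.png',230,120,290,160,12)
E
```

```text
[0.4224 0.3178 0.012 ]
[0.4237 0.2481 0.012 ]
[0.53   0.3243 0.033 ]
[0.5348 0.2533 0.033 ]
[0.4871 0.3209 0.033 ]
[0.4892 0.2498 0.033 ]
```

View pics/k1.png

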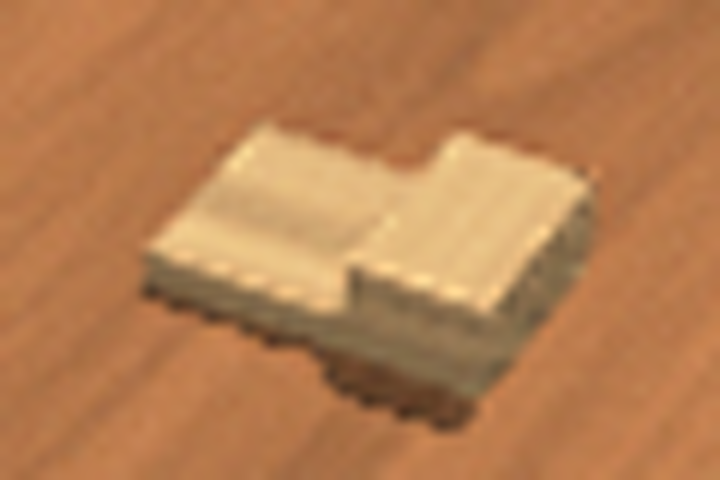

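```bash
python3 - <<'E'
from h import *
c=read_camera('scene')
for u,v,z in((148,252,.012),(265,124,.012),(350,263,.033),(462,132,.033),(594,178,.033),(490,312,.033)): print(ray(c,230+u/12,120+v/12,z).round(4))
E
```

```text
[0.428 0.251 0.012]
[0.4249 0.3208 0.012 ]
[0.4933 0.2549 0.033 ]
[0.4897 0.3243 0.033 ]
[0.5327 0.3258 0.033 ]
[0.5376 0.257  0.033 ]
```

```bash
python3 - <<'E'
from h import *
print(goal([.445,.285,.12],3.2),goal([.445,.285,.17],3.2))
E
```

```text
[-5.200e+00 -1.000e-01 -1.000e-01  4.840e+01  5.323e+02 -3.210e+01] [-5.200e+00 -1.000e-01 -1.000e-01 -1.600e+00  5.324e+02 -3.220e+01]
```

>>> step_arm(motion=[-1,0,0,0,50,-3,10,-2,0,0,0,100,-6,10,-2,0,0,0,150,-9,10,-3,0,0,0,200,-12,10,-3,0,0,0,250,-15,10,-4,0,0,0,300,-18,10,-4,0,0,0,350,-21,10,-5.2,0,0,0,400,-24,10,-5.2,0,0,0,450,-27,10,-5.2,0,0,0,500,-30,10,-5.2,0,0,0,532.3,-32,10,-5.2,0,0,25,532.3,-32.1,10,-5.2,0,0,48,532.3,-32.1,10,-5.2,0,0,74,532.3,-32.1,10,-5.2,0,0,74,532.3,-32.1,10,-5.2,0,0,74,532.3,-32.1,10])

```text
time: 32.22
position: [0.4457, 0.2847, 0.0954]
orientation: [-0.02, 0.707, 0.02, 0.707]
force: [0.4, -0.3, -0.8]
finger_gap: 0.0151
```

```bash
python3 - <<'E'
from h import *
c=read_camera('scene');crop(c,'k2.png',220,80,300,160,9);s=sense();print(s['position'])
P=pts(c);H=hsv(c['pixels'])
y=np.radians(3.2);R=np.array([[np.cos(y),np.sin(y)],[-np.sin(y),np.cos(y)]])
q=P.copy();q[...,:2]=(P[...,:2]-s['position'][:2])@R.T;q[...,2]-=s['position'][2]
m=(abs(q[...,0])<.045)&(abs(q[...,1])<.035)&(q[...,2]>-.09)&(q[...,2]<-.05)&(H[...,1]<60);p=q[m]
print(len(p),np.percentile(p,[2,50,98],axis=0).round(4).tolist(),rect(p[:,:2]))
E
```

```text
[0.4459441  0.28476833 0.09568571]
99 [[-0.0334, -0.0205, -0.0674], [-0.0154, -0.0036, -0.0623], [0.0228, 0.0204, -0.0522]] (array([-5.8,  0.6]), array([61. , 45.6]), 1.6)
```

View pics/k2.png

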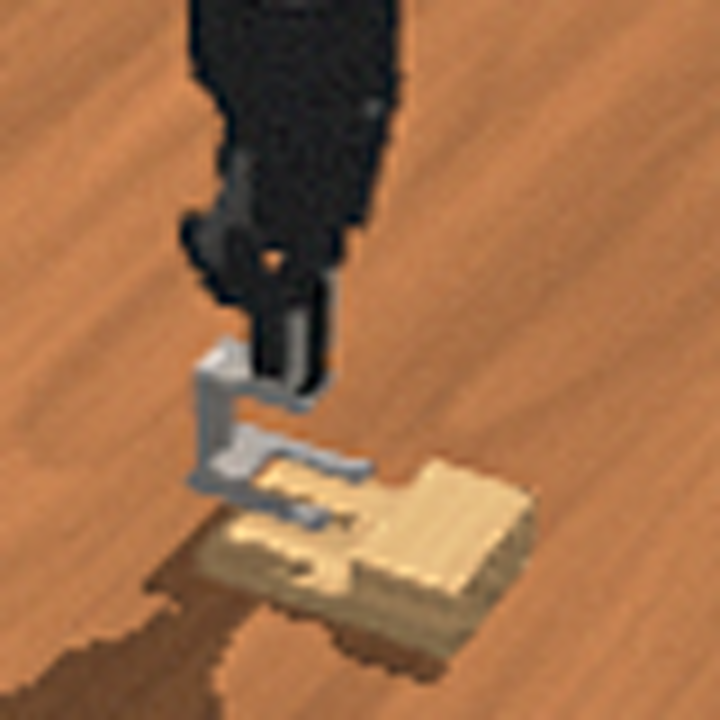

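```bash
python3 - <<'E'
from h import *
c=read_camera('scene');crop(c,'k3.png',240,120,285,160,16)
for u,v,z in((325,518,.0345),(372,466,.0345),(194,482,.031)): print(ray(c,220+u/9,80+v/9,z).round(4))
E
```

```text
[0.4732 0.2681 0.0345]
[0.4718 0.3055 0.0345]
[0.4166 0.2643 0.031 ]
```

View pics/k3.png

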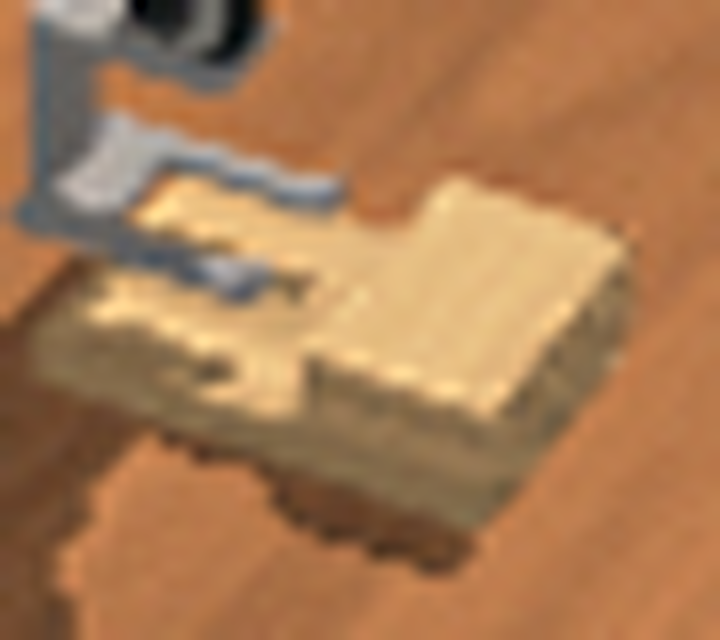

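>>> step_arm(motion=[0,0,0,7,0.5,0,10,0,0,0,13.5,0.5,0,10,0,0,0,13.5,0.5,0,10,0,0,0,13.5,0.5,8,10,0,0,0,13.5,0.5,16,10,0,0,0,13.5,0.5,22,10,0,0,0,13.5,0.5,27,10,0,0,0,13.5,0.5,30,10,0,0,0,13.5,0.5,30,10])

```text
time: 33.45
position: [0.4756, 0.2868, 0.0813]
orientation: [-0.02, 0.707, 0.02, 0.707]
force: [0.1, -0.6, -1.2]
finger_gap: 0.0154
```

```bash
python3 - <<'E'
from h import *
c=read_camera('scene');crop(c,'k4.png',235,105,290,160,13)
E
```

```text
(no output)
```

View pics/k4.png

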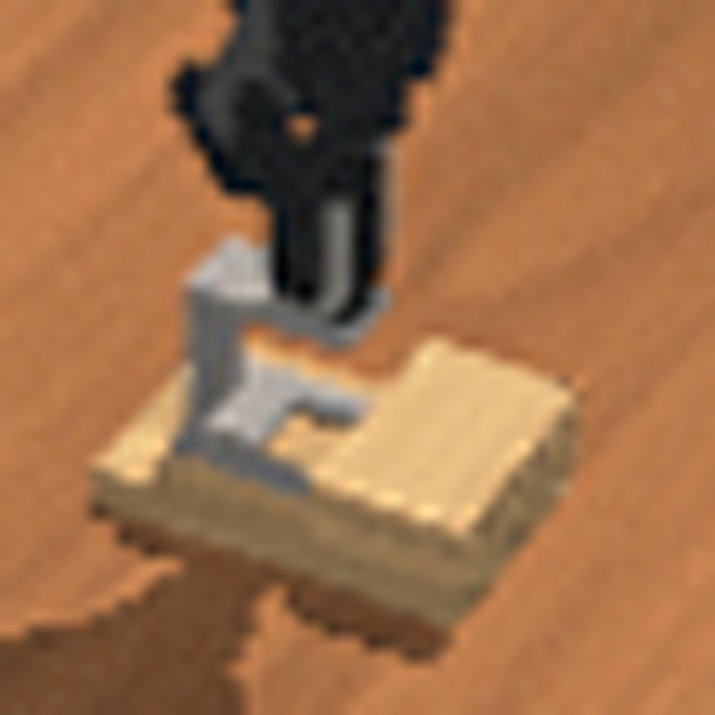

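>>> step_arm(motion=[0,0,0,0,0,6,10,0,0,0,0,0,12,10,0,0,0,0,0,17,10,0,0,0,0,0,20,10,0,0,0,0,0,22,10,0,0,0,0,0,22,10])

```text
time: 34.25
position: [0.4975, 0.288, 0.0813]
orientation: [-0.02, 0.707, 0.02, 0.707]
force: [-0.2, -0.1, -0.9]
finger_gap: 0.0151
```

Now nudge until contact.

>>> step_arm(motion=[0,0,0,0,0,2,10,0,0,0,0,0,3,10,0,0,0,0,0,3,10])

```text
time: 34.62
position: [0.5004, 0.2882, 0.0813]
orientation: [-0.02, 0.707, 0.02, 0.707]
force: [-0.5, -0.0, -0.9]
finger_gap: 0.0152
```

>>> step_arm(motion=[0,0,0,0,0,1,10,0,0,0,0,0,2,10,0,0,0,0,0,2,10])

```text
time: 35.0
position: [0.5011, 0.2882, 0.0811]
orientation: [-0.02, 0.708, 0.02, 0.706]
force: [-7.7, 0.0, 2.8]
finger_gap: 0.0151
```

>>> step_arm(motion=[0,0,0,0.7,0,-2,10,0,0,0,1.3,0,-2,10,0,0,0,1.3,0,-2,10])

```text
time: 35.38
position: [0.5005, 0.2883, 0.0802]
orientation: [-0.02, 0.707, 0.02, 0.707]
force: [-2.9, 0.7, 2.7]
finger_gap: 0.0151
```

>>> step_arm(motion=[0,0,0,0,0,0,20,0,0,0,0,0,0,40,0,0,0,0,0,0,45,0,0,0,0,0,0,45,0,0,0,-30,0,0,45,0,0,0,-80,0,0,45,0,0,0,-120,0,0,45,0,0,0,-130,-40,-30,45,0,0,0,-130,-100,-80,45,0,0,0,-130,-150,-130,45,0,0,0,-130,-200,-130,45,0,0,0,-130,-200,-130,45,0,0,0,-130,-200,-130,45])

```text
time: 37.0
position: [0.3821, 0.0811, 0.2103]
orientation: [-0.019, 0.707, 0.019, 0.707]
force: [0.1, 0.7, -0.6]
finger_gap: 0.0448
```

```bash
python3 - <<'E'
from dish import *
dish()
c=cam('scene','f0.png');crop(c,'f1.png',235,105,290,160,12);crop(c,'f2.png',110,130,320,290,3.7)
t=read_camera('top');crop(t,'f3.png',150,150,370,270,3.6);crop(t,'f4.png',150,205,210,265,8)
P=pts(c);H=hsv(c['pixels'])
for n,P,H in(('s',P,H),('t',pts(t),hsv(t['pixels']))):
    m=box(P,.42,.58,.2,.37,.08,.12);print(n,'grip',m.sum(),rect(P[m][:,:2]),P[m].mean(0).round(4))
    m=box(P,.42,.58,.2,.37,.05,.12);print(n,'grip+arm',m.sum(),rect(P[m][:,:2]))
E
```

```text
scene 787 (array([ 544. , -273.7]), array([130.7, 141.9]), 88.3)
   red 126 [ 0.5427 -0.3127  0.0328] (array([ 542.4, -312.2]), array([30.1, 32.8]), 62.6)
   blue 112 [ 0.5738 -0.2532  0.0332] (array([ 573.3, -253.1]), array([28.9, 34.6]), 37.0)
   green 111 [ 0.5226 -0.2509  0.0333] (array([ 521.6, -250.2]), array([31.2, 31.7]), 26.0)
top 1168 (array([ 550.3, -275.2]), array([139. , 135.7]), 87.7)
   red 33 [ 0.6043 -0.2524  0.0281] (array([ 607.5, -248.8]), array([194.5,  19.4]), 42.9)
   blue 36 [ 0.5731 -0.2499  0.031 ] (array([ 573.1, -249.4]), array([21.3, 18.6]), 89.7)
   green 34 [ 0.5211 -0.2477  0.0312] (array([ 520.7, -246.7]), array([21.4, 17.8]), 88.3)
s grip 73 (array([500., 287.]), array([28.6, 22.1]), 2.9) [0.5025 0.2845 0.0968]
s grip+arm 156 (array([489. , 287.2]), array([51.8, 28.3]), 1.8)
t grip 51 (array([501. , 287.6]), array([26.6, 15.7]), 0.9) [0.5    0.2872 0.1007]
t grip+arm 123 (array([490. , 286.8]), array([49. , 22.5]), 2.5)
```

View pics/f1.png

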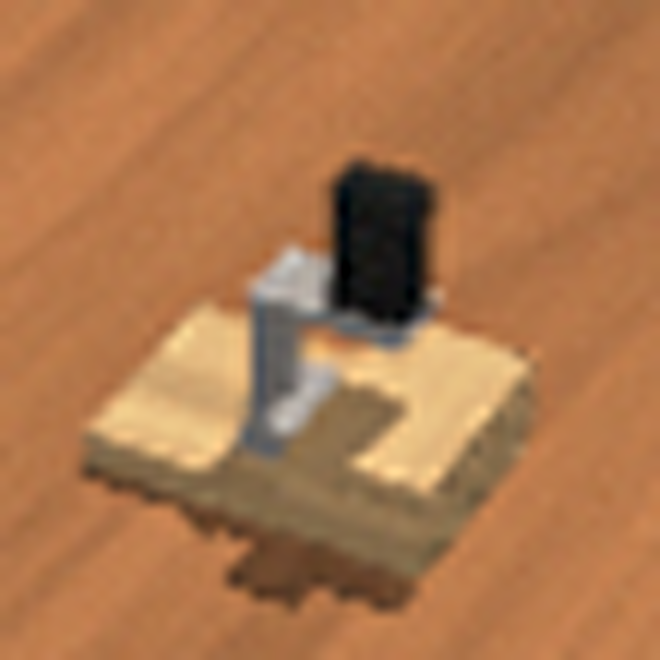

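View pics/f2.png

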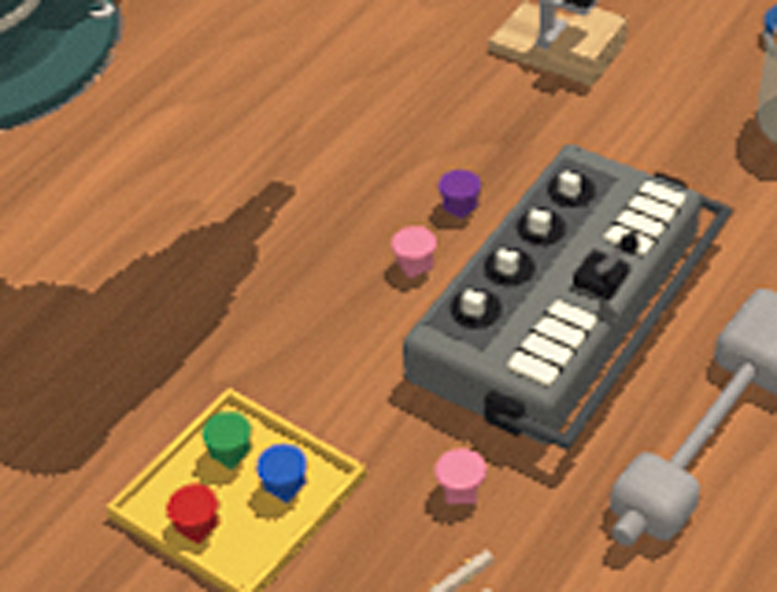

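View pics/f3.png

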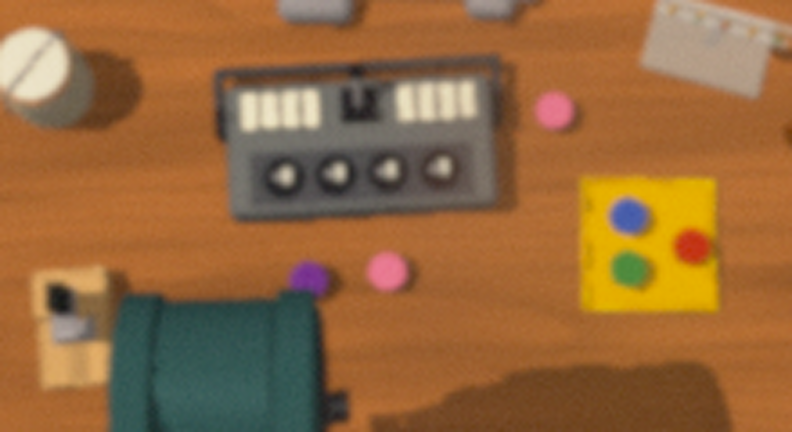

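View pics/f4.png

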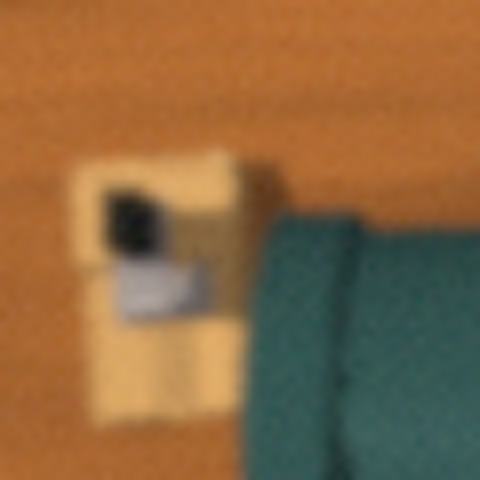

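```bash
python3 -c "
from bench import sign_off; print(sign_off())"
```

```text
the job is handed in; nothing more can be done
None
```

The job is done and handed in at about 37 s of the 210 s allowed; `sign_off` reports no verdict, so the result rests on my own checks.

- **Toggle:** I pushed it to its back end stop (the wrist read about 24 N there), and the last picture shows it leaning to the back edge.
- **Caps:** Red, blue and green were hooked from the front and lifted off their posts. Post 3 was bare from the start, so there was no orange cap. The pink and purple look-alikes were left alone.
- **Dish:** The last picture shows all three caps standing upright in it. It had been knocked about 30 mm before the first placement, which I noticed only afterwards. The red cap therefore sits about 40 mm off the middle, still inside the 60 mm limit. I placed blue and green from the new position.
- **Puller:** I slid it flat into the rack until the tips met the back wall (about 8 N), eased it back no more than 2 mm, lowered it onto the board and released it. Afterwards its grip was within about 1 mm of the home position I had worked out.
- **Disagreement:** The two cameras differed by 2 to 5 mm on the dish and rack positions. The puller still went in with no side force.
- **Other things:** The gripper was clear of everything at the end. I checked the jar, earring stand, shoe tree, tin and varnish only by eye, where they showed in the pictures; none was approached.

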